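Gauge the jaw inserts and put them away by thickness

ROBOT

A 6-joint arm with a two-finger parallel gripper is mounted at the origin on the work surface; the furniture and walls round the work are solid. World frame = base frame: x ahead of the robot, y to its left, z up, the work surface at z = 0. Lengths are in mm, angles in rad, forces in N, time in s.
With the tool pointing down it reaches from about 350 to 775 mm from the base axis. Payload 7.3 kg.
Tool frame: the origin (TCP) lies midway between the tips of the shut fingers; the grasp point (between the pads) lies 19 mm behind it; z points along the fingers, y is the direction in which the jaws open and shut (so a half turn about z gives the same grasp; the last joint's range is limited). The gripper opens to 92 mm and grips with 3 to 60 N. Pads are 19 mm wide; open, the fingers measure 130 mm over their backs; the gripper's body (75 mm by 190 mm) begins 47 mm behind the grasp point.
Start: joints at [1.193, 0.342, 1.524, -0, 1.275, -0.146], TCP at [120.592, 510.982, 226.741] pointing down, gripper open.
Joint ranges: [-2.53, 2.53], [-0.77, 2.02], [0.04, 2.7], [-1, 4.14], [0.28, 2.66], [-3.11, 3.11]. Speed limits (rad/s): [2.57, 2.57, 3.14, 3.14, 3.14, 3.14].

INTERFACE

Orientations are given as [roll, pitch, yaw] about the fixed x, y, z axes, in that order (R = Rz(yaw) Ry(pitch) Rx(roll)).
In Python, from plant import sensors, imaging, ticket gives the robot as it stands. The module is installed in compiled form; this text tells all that it offers.
- The arm moves only by the tool arm_command, never from a script. Its argument "increments" is one flat list of numbers, 5 for each row, row after row: the closure, from 0 (fully open) to 1 (shut), then the shift along the tool's x, y, z in mm, then the turn about the tool's z in degrees. In form: [hand, dx, dy, dz, spin, hand, dx, dy, dz, spin, ...]. A call has 1 to 20 rows; each row is the pose to reach, as a shift and turn from the pose commanded when the call began, along the tool's axes at that moment; what a row does not reach only later rows make up. A row lasts 1/8 s, in which the tool goes at most 62.5 mm and 10.7 degrees, less where a joint would pass 70% of its speed; a pose out of reach is approached as far as the arm can. A call with a gripper value outside its range is refused whole. The fingers move at their own pace and stop on an object; the grip force is fixed at half the most. Time passes only in rows, so rows that repeat a pose let the fingers close. It gives the time, the measured TCP pose, the force and the opening at its end, in the units of the state.
- sensors.get_obs(): the state, without advancing time (a new reading comes with each control period).
- imaging.capture(name): name is "scene" or "top" or "wrist"; returns the picture (400x640x3 uint8, blue, green, red); there is no depth.
- imaging.calibration(name): a dict with "fx", "fy", "cx", "cy" (pixels), "world_to_cam" (4x4, takes a point from world to camera coordinates); the wrist camera has in their place "hand_eye" (4x4, takes a point from camera to tool coordinates, whose origin is the TCP and whose axes are the flange's). Camera axes: x right, y down, z forward; pixel columns grow to the right and rows downward; lengths in mm; the calibration is good to about 2 mm. A picture is of the moment at which its call begins: read the wrist's pose just before it. calibration takes no time and is no camera call.
- ticket.close_job(): hands the job in, once; it reports no verdict.
The state is a dict: "time": time; "joint_positions": joint angles; "dq": joint speeds; "tau": joint torques, N m; "tool_pos": TCP position; "tcp_rot": TCP orientation; "contact_force": force on the tool from outside, world axes, zero at the start; "moment": the same for the moment, N m; "grip_width": finger opening in mm.
Only numpy, scipy, OpenCV 4.12 (cv2) and the standard library are available. Lean on these libraries where they do the work, as an engineer would, in place of code of your own. Each camera call takes 0.05 s, during which the arm holds its last target. There are 200 camera calls.

TASK

Gauge the jaw inserts that lie on the surface plate, thinnest first and thickest last: stand the bridge gauge flat on the plate across each insert so that its sprung foot rests near the middle of the insert, let it stand there for about a second, and when all are gauged stand the gauge upright on its rubber pad again. Then put the inserts away, lying flat, in the two-drawer chest: those under 15 mm thick in the left-hand drawer, the thicker ones in the right-hand drawer. The chest's interlock frees a drawer only while the other is fully shut; leave both drawers fully shut, and do not disturb the block of standing test bars.

Things in the scene. Friction and masses are not known exactly. Their poses are not given: they have to be found in the camera images.
- plate: dark granite surface plate, 200 mm (x) by 260 mm (y), fixed; its top is 25 mm above the worktop. Origin: centre of its underside, on the worktop
- pad: thin black rubber pad, 80 mm (x) by 120 mm (y) by 4 mm, fixed on the worktop, where the gauge is kept. Origin: centre of its underside
- gauge: loose bridge gauge, 0.6 kg: two feet (26 mm in x, 14 in y, 34 clear height), 50 mm apart along its y, under a bridge 78 mm long (y), 26 wide, top at 48 mm; on it a grey upright head to hold, 28 (x) by 34 mm (y), from 48 to 104 mm up, scale on its -x face. Origin: midway between the feet at their soles; z up. Stand it with its y along the insert's x (the 25 mm width goes between the feet)
- spindle (a joint): reading of the gauge in m: how far its sprung spindle is pushed up from the level of the soles (0 on the bare plate, 0.032 at the top); standing flat across an insert it reads the thickness (0.007, 0.012, 0.018 or 0.024). The spring pushes down with 0.5 to 1.8 N
- gauge_foot (a point): centre of the round 12 mm foot at the lower end of the gauge's spindle, on the gauge's axis midway between its feet; at reading 0 it is level with their soles
- insert_7: jaw insert 7 mm thick: a plain steel block 25 mm (its x) by 50 mm (its y) by 7 mm (its z), fine ridges along its upper face, lying flat; same outline as the other inserts, only the thickness differs. Origin: centre of its underside. May be absent.
- insert_12: jaw insert 12 mm thick: a plain steel block 25 mm (its x) by 50 mm (its y) by 12 mm (its z), fine ridges along its upper face, lying flat; same outline as the other inserts, only the thickness differs. Origin: centre of its underside. Always there.
- insert_18: jaw insert 18 mm thick: a plain steel block 25 mm (its x) by 50 mm (its y) by 18 mm (its z), fine ridges along its upper face, lying flat; same outline as the other inserts, only the thickness differs. Origin: centre of its underside. May be absent.
- insert_24: jaw insert 24 mm thick: a plain steel block 25 mm (its x) by 50 mm (its y) by 24 mm (its z), fine ridges along its upper face, lying flat; same outline as the other inserts, only the thickness differs. Origin: centre of its underside. May be absent.
- chest: low two-drawer bench chest, fixed: 220 mm deep (x), 242 wide (y), 60 high; its front is its -x face, 110 mm from the origin, with two drawers side by side, centred 62 mm to the left (+y) and right (-y) of the middle; drawer fronts 8 mm thick stand before that face. Origin: centre of its underside
- drawer_left (a joint): how far the left-hand drawer is open, m: 0 shut, 0.155 at its stop; slides along the chest's -x and stays where it is left (1 N friction). A pin interlock in the chest holds this drawer shut (it gives about 3 mm) as long as the other one is more than 3 mm open
- drawer_right (a joint): how far the right-hand drawer is open, m: 0 shut, 0.155 at its stop; slides along the chest's -x and stays where it is left (1 N friction). A pin interlock in the chest holds this drawer shut (it gives about 3 mm) as long as the other one is more than 3 mm open; it is the one found open
- left_handle (a point): middle of the bow handle of the left-hand drawer (left and right as seen from the robot, facing the chest): a round steel bar 8 mm thick and 56 mm long, lying level along the chest's y, 40 mm clear of the drawer's face, 40 mm above the worktop and 20 mm below the chest's top; axes as the chest's; moves with the drawer
- right_handle (a point): middle of the bow handle of the right-hand drawer (left and right as seen from the robot, facing the chest): a round steel bar 8 mm thick and 56 mm long, lying level along the chest's y, 40 mm clear of the drawer's face, 40 mm above the worktop and 20 mm below the chest's top; axes as the chest's; moves with the drawer
- left_floor (a point): point on the left-hand drawer's inner floor, on its centre line; axes as the chest's, moves with the drawer. The floor is 16 mm above the worktop and runs from x = -0.068 to 0.128 and y = -0.048 to 0.048 about this point; side walls 30 mm high, front panel 38 mm. With the drawer open by q, what lies beyond x = q - 0.072 is under the chest's top
- right_floor (a point): point on the right-hand drawer's inner floor, on its centre line; axes as the chest's, moves with the drawer. The floor is 16 mm above the worktop and runs from x = -0.068 to 0.128 and y = -0.048 to 0.048 about this point; side walls 30 mm high, front panel 38 mm. With the drawer open by q, what lies beyond x = q - 0.072 is under the chest's top
- specimen_block: black block 52 x 100 x 26 mm with upright test bars to 90 mm, loose, a bystander that must stay where it is. Origin: centre of its underside
There are look-alikes about, which are no part of the job. What is shaped like the insert_18 but brown or red is not meant.

How it is judged (in metres and radians):
On the way, in this order (a step that is already met when the one before it is completed fails the run):
1. the gauge stands on the plate across the 7 mm insert, its soles level with the insert's underside and its foot resting on the insert, so that it reads that thickness (z of gauge_foot in the frame of insert_7 between 0.0055 and 0.0085 m and z of gauge in the frame of insert_7 between -0.0015 and 0.0015 m and horizontal distance between gauge_foot and insert_7 below 0.012 m and angle between the z axis of gauge and the z axis of insert_7, either way round below 0.04 rad and angle between insert_7's own z axis and vertical below 0.04 rad and contact force between gauge and insert_7 above 0.2 N and z of insert_7 in the frame of plate between 0.023 and 0.027 m), for 0.7 s.
2. the gauge stands on the plate across the 12 mm insert, its soles level with the insert's underside and its foot resting on the insert, so that it reads that thickness (z of gauge_foot in the frame of insert_12 between 0.0105 and 0.0135 m and z of gauge in the frame of insert_12 between -0.0015 and 0.0015 m and horizontal distance between gauge_foot and insert_12 below 0.012 m and angle between the z axis of gauge and the z axis of insert_12, either way round below 0.04 rad and angle between insert_12's own z axis and vertical below 0.04 rad and contact force between gauge and insert_12 above 0.2 N and z of insert_12 in the frame of plate between 0.023 and 0.027 m), for 0.7 s.
3. the gauge stands on the plate across the 18 mm insert, its soles level with the insert's underside and its foot resting on the insert, so that it reads that thickness (z of gauge_foot in the frame of insert_18 between 0.0165 and 0.0195 m and z of gauge in the frame of insert_18 between -0.0015 and 0.0015 m and horizontal distance between gauge_foot and insert_18 below 0.012 m and angle between the z axis of gauge and the z axis of insert_18, either way round below 0.04 rad and angle between insert_18's own z axis and vertical below 0.04 rad and contact force between gauge and insert_18 above 0.2 N and z of insert_18 in the frame of plate between 0.023 and 0.027 m), for 0.7 s.
4. the gauge stands on the plate across the 24 mm insert, its soles level with the insert's underside and its foot resting on the insert, so that it reads that thickness (z of gauge_foot in the frame of insert_24 between 0.0225 and 0.0255 m and z of gauge in the frame of insert_24 between -0.0015 and 0.0015 m and horizontal distance between gauge_foot and insert_24 below 0.012 m and angle between the z axis of gauge and the z axis of insert_24, either way round below 0.04 rad and angle between insert_24's own z axis and vertical below 0.04 rad and contact force between gauge and insert_24 above 0.2 N and z of insert_24 in the frame of plate between 0.023 and 0.027 m), for 0.7 s.
At the end, for the whole second after the job is handed in: every insert present lies flat (within 0.15 rad, either face up), at rest on the floor of its drawer (under 15 mm thick: left, thicker: right); both drawers open less than 5 mm; the gauge stands upright (within 0.05 rad) and at rest on its pad, its centre within 40 mm of the pad's (x of insert_7 in the frame of left_floor between -0.075 and 0.135 m and y of insert_7 in the frame of left_floor between -0.05 and 0.05 m and z of insert_7 in the frame of left_floor between -0.004 and 0.03 m and angle between the z axis of each of insert_7, insert_12, insert_18, insert_24 and the z axis of chest, either way round below 0.15 rad and linear speed of each of insert_7, insert_12, insert_18, insert_24, gauge below 0.03 m/s and x of insert_12 in the frame of left_floor between -0.075 and 0.135 m and y of insert_12 in the frame of left_floor between -0.05 and 0.05 m and z of insert_12 in the frame of left_floor between -0.004 and 0.03 m and x of insert_18 in the frame of right_floor between -0.075 and 0.135 m and y of insert_18 in the frame of right_floor between -0.05 and 0.05 m and z of insert_18 in the frame of right_floor between -0.004 and 0.03 m and x of insert_24 in the frame of right_floor between -0.075 and 0.135 m and y of insert_24 in the frame of right_floor between -0.05 and 0.05 m and z of insert_24 in the frame of right_floor between -0.004 and 0.03 m and value of joint each of drawer_left, drawer_right below 0.005 m and horizontal distance between gauge and pad below 0.04 m and angle between gauge's own z axis and vertical below 0.05 rad and z of gauge in the frame of pad between 0.001 and 0.007 m); the robot touches nothing.
It fails at once if the block of standing test bars is moved by more than 30 mm or tipped (distance of specimen_block from where it was at the start of the episode above 0.03 m or angle between specimen_block's own z axis and vertical above 0.4 rad).
Of insert_7, insert_18, insert_24 only 2 to 3 are there at a start; the rules pass over those that are not, and their reading is None.
At some moment in a run one of insert_7, insert_12, insert_18, insert_24 may be knocked a few centimetres aside while the robot is not near it.
It also fails if it takes over 210 s, if anything falls off the work surface, if the arm or the gripper's body presses on something with over 40 N, if the wrist force passes 120 N, or if a joint passes its speed limit or range.

## Working session

There is one attempt and no reset: what is moved stays moved. The work goes in short steps, Python scripts to look and compute and a tool call to move; the robot and the scene stay as the last step left them, time stands still between calls to the robot, and variables do not carry over. Pictures are saved under pics/ and viewed, about 12 in all and at most 16, crops included, and the job is handed in when it is done.

Besides the shell and the picture viewer there is one more tool, called by a JSON object that holds its "op" and its "data". arm_command: Moves the arm, as the interface text tells. Its arguments: {"type":"object","properties":{"increments":{"type":"array","items":{"type":"number"}}},"required":["increments"]}

```bash
mkdir -p pics
cat > h.py <<'E'
import numpy as np, cv2, json
from plant import sensors, imaging, ticket
from scipy.spatial.transform import Rotation as R
def grab(n,f):
    o=sensors.get_obs(); im=np.array(imaging.capture(n)); cv2.imwrite('pics/'+f,im); return o,im
def cam(n,o=None):
    c=imaging.calibration(n)
    if n!='wrist': M=np.linalg.inv(np.array(c['world_to_cam']))
    else:
        T=np.eye(4); T[:3,:3]=R.from_euler('xyz',o['tcp_rot']).as_matrix(); T[:3,3]=o['tool_pos']
        M=T@np.array(c['hand_eye'])
    return c,M
def ray(n,u,v,z,o=None):
    c,M=cam(n,o); d=M[:3,:3]@np.array([(u-c['cx'])/c['fx'],(v-c['cy'])/c['fy'],1]); p=M[:3,3]
    return p+d*(z-p[2])/d[2]
def proj(n,P,o=None):
    c,M=cam(n,o); q=np.linalg.inv(M)@np.append(P,1); return c['fx']*q[0]/q[2]+c['cx'],c['fy']*q[1]/q[2]+c['cy']
E
python3 - <<'E'
from h import *
o,a=grab('top','top0.png'); _,b=grab('scene','scene0.png')
print(o)
for n in('top','scene'):
    c,M=cam(n); print(n,c['fx'],c['cx'],c['cy'],M.round(2).tolist())
print(np.array(imaging.calibration('wrist')['hand_eye']).round(3).tolist(),imaging.calibration('wrist')['fx'])
E
```

```text
{'time': 0.0, 'joint_positions': array([ 1.19300626e+00,  3.42724095e-01,  1.52504556e+00,  1.02827127e-05,
        1.27538669e+00, -1.46014700e-01]), 'dq': array([ 0.00124735,  0.00091485, -0.00070417, -0.00212039, -0.00131528,
       -0.00141174]), 'tau': array([-2.93070188e-04, -4.31248283e+01, -2.44217795e+01,  7.16986391e-02,
        5.60808205e-02, -1.54386389e-04]), 'tool_pos': array([120.42293372, 510.57413016, 226.03428897]), 'tcp_rot': array([-3.14004703e+00, -2.37240077e-04,  2.90981411e+00]), 'contact_force': array([-0.11124032, -0.74159696,  0.08492007]), 'moment': array([-0.02737566, -0.06838564,  0.01517872]), 'grip_width': 91.84279390387832}
top 402.0302950925055 320.55431360893436 198.17043504456947 [[-0.02, -0.97, 0.24, 261.79], [-1.0, 0.02, -0.0, -42.55], [-0.0, -0.24, -0.97, 1140.69], [0.0, 0.0, 0.0, 1.0]]
scene 403.62644915143244 323.5057035083368 198.89020825703602 [[0.54, -0.35, 0.76, -476.53], [-0.84, -0.21, 0.49, -652.64], [-0.01, -0.91, -0.41, 580.56], [0.0, 0.0, 0.0, 1.0]]
[[-0.0, -0.954, -0.301, 82.459], [1.0, -0.0, -0.0, -0.569], [0.0, -0.301, 0.954, -157.252], [0.0, 0.0, 0.0, 1.0]] 338.3738410701635
```

View pics/top0.png

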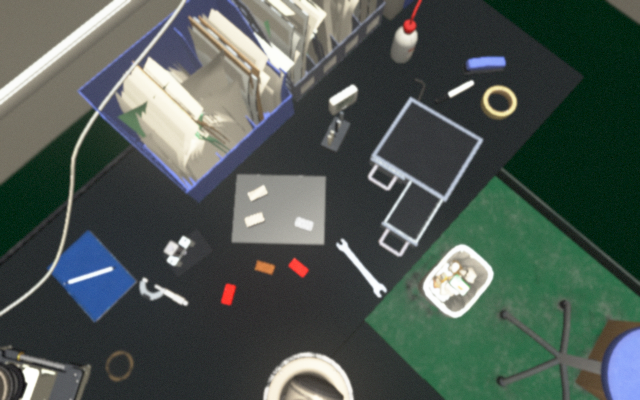

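View pics/scene0.png

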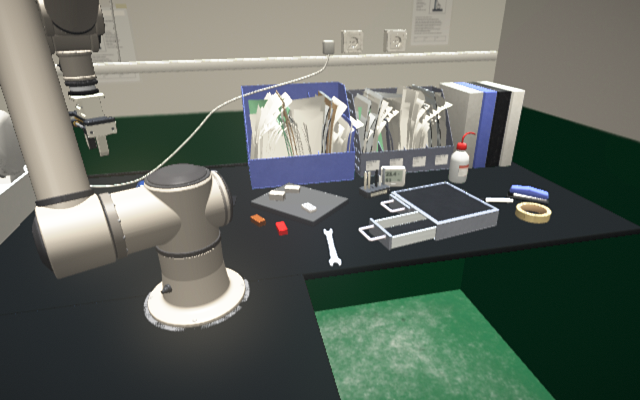

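Run:
```python
from h import *
a=cv2.imread('pics/top0.png')
c=cv2.resize(a[75:305,130:350],None,fx=3.5,fy=2.6*1,interpolation=3) if 0 else cv2.resize(a[80:280,140:340],None,fx=3,fy=3,interpolation=cv2.INTER_CUBIC)
b=cv2.imread('pics/scene0.png')
d=cv2.resize(b[155:225,240:420],None,fx=4,fy=4,interpolation=cv2.INTER_CUBIC)
cv2.imwrite('pics/c1.png',c);
print(proj('top',[120,511,226]))
for p in[(0,0,0),(400,0,0),(400,300,0),(400,-300,0)]:print(p,proj('top',p))
```

```text
(np.float64(63.09359473772156), np.float64(369.3807795081746))
(0, 0, 0) (np.float64(307.60763852135693), np.float64(400.17689056619514))
(400, 0, 0) (np.float64(306.3629114735564), np.float64(246.46751798095568))
(400, 300, 0) (np.float64(200.6639053851382), np.float64(248.2594763947338))
(400, -300, 0) (np.float64(412.0601367969416), np.float64(244.67558975721434))
```

View pics/c1.png

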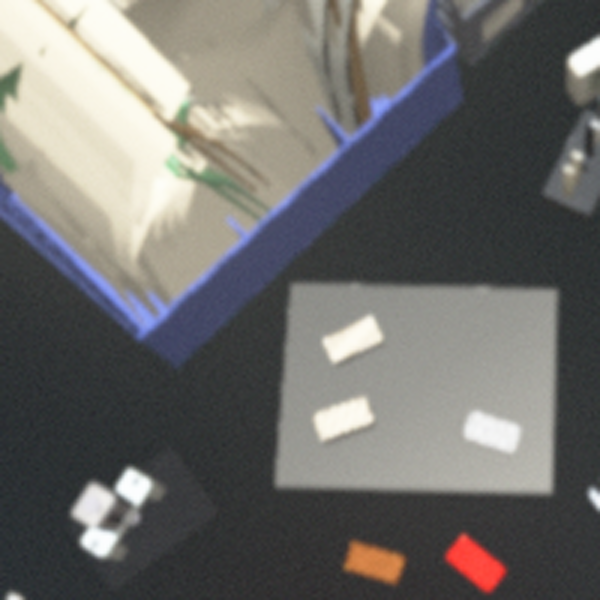

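```bash
cat >> h.py <<'E'
def step(target,yaw_deg=None,o=None):
    "shift in tool axes (mm) from measured pose to world target"
    o=o or sensors.get_obs(); Rm=R.from_euler('xyz',o['tcp_rot']).as_matrix()
    print('step',(Rm.T@(np.array(target)-o['tool_pos'])).round(1), 'yaw',np.degrees(o['tcp_rot'][2]).round(2))
E
python3 - <<'E'
from h import *
k=lambda u,v:(140+u/3,80+v/3)
for n,u,v,z in[('TL',291,284,25),('TR',557,290,25),('BR',552,492,25),('BL',276,487,25),('i1',353,338,40),('i2',343,418,40),('i3',492,432,40),('bridgeend a',135,485,48),('bridge b',100,542,48),('head',95,503,104),('padR',215,508,4),('padB',118,590,4),('padT',172,448,4),]:
    print(n,ray('top',*k(u,v),z).round(0))
for n,u,v,z in[('Lhandle',377,188,40),('Rhandle',392,252,40),('chest L front',370,160,60),('chest top',413,99,60),('chR',482,142,60),('chB',445,200,60),('block',335,133,26),('dec',343,97,50),('drawerfrontR',387,228,54),('drawerfrontR2',415,240,54)]:
    print(n,ray('top',u,v,z).round(0))
step([380,80,330])
E
```

```text
TL [609. 199.  25.]
TR [598. -58.  25.]
BR [403. -50.  25.]
BL [412. 206.  25.]
i1 [550. 135.  40.]
i2 [473. 143.  40.]
i3 [458.   5.  40.]
bridgeend a [413. 329.  48.]
bridge b [362. 358.  48.]
head [390. 344. 104.]
padR [396. 268.   4.]
padB [321. 354.   4.]
padT [454. 311.   4.]
Lhandle [ 557. -203.   40.]
Rhandle [ 376. -235.   40.]
chest L front [ 635. -184.   60.]
chest top [ 821. -319.   60.]
chR [ 683. -507.   60.]
chB [ 515. -386.   60.]
block [733. -89.  26.]
dec [ 837. -114.   50.]
drawerfrontR [ 440. -223.   54.]
drawerfrontR2 [ 406. -297.   54.]
step [-351.5 -359.6 -103.5] yaw 166.72
```

Run:
```python
from h import *
step([430,150,200])
```

```text
step [-384.1 -279.8   26.4] yaw 166.72
```

{"op": "arm_command", "data": {"increments": [0, -384, -280, 26, -13.3, 0, -384, -280, 26, -13.3, 0, -384, -280, 26, -13.3, 0, -384, -280, 26, -13.3, 0, -384, -280, 26, -13.3, 0, -384, -280, 26, -13.3, 0, -384, -280, 26, -13.3, 0, -384, -280, 26, -13.3, 0, -384, -280, 26, -13.3, 0, -384, -280, 26, -13.3, 0, -384, -280, 26, -13.3, 0, -384, -280, 26, -13.3, 0, -384, -280, 26, -13.3, 0, -384, -280, 26, -13.3]}}

```text
time: 1.85
tool_pos: [429.9, 150.5, 200.8]
tcp_rot: [3.141, 0.0, -3.141]
contact_force: [0.5, -0.5, 0.4]
grip_width: 92.1
```

Run:
```python
from h import *
import pickle
o,a=grab('wrist','w1.png'); pickle.dump(o,open('w1.pkl','wb')); print(o['time'],o['tool_pos'],o['contact_force'])
step([430,0,200])
```

```text
1.85 [429.86919666 150.52464027 200.78008127] [ 0.52208528 -0.47026618  0.39716571]
step [ 1.000e-01 -1.504e+02  8.000e-01] yaw -179.96
```

View pics/w1.png

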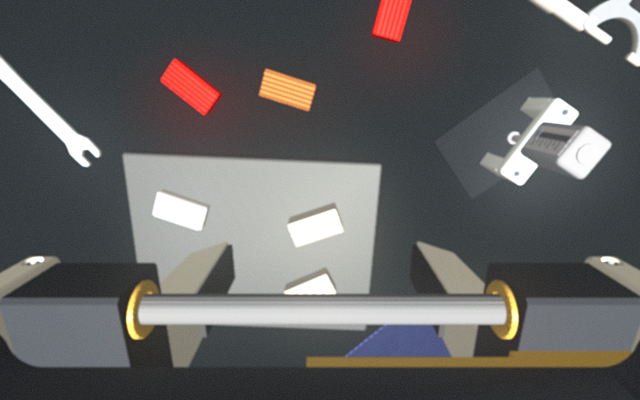

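{"op": "arm_command", "data": {"increments": [0, -60, 0, 0, 0, 0, -120, 0, 0, 0, 0, -170, 0, 0, 0, 0, -170, 0, 0, 0, 0, -170, 0, 0, 0, 0, -170, 0, 0, 0]}}

```text
time: 2.65
tool_pos: [599.0, 150.5, 201.2]
tcp_rot: [3.141, -0.0, -3.141]
contact_force: [0.8, -0.6, 0.7]
grip_width: 91.6
```

Run:
```python
from h import *
import pickle
o,a=grab('wrist','w2.png'); pickle.dump(o,open('w2.pkl','wb')); print(o['time'],o['tool_pos'],o['contact_force'])
```

```text
2.65 [599.00326643 150.50707527 201.16239687] [ 0.80924317 -0.61172623  0.73575672]
```

{"op": "arm_command", "data": {"increments": [0, 0, -60, 0, 0, 0, 0, -120, 0, 0, 0, 0, -150, 0, 0, 0, 0, -150, 0, 0, 0, 0, -150, 0, 0, 0, 0, -150, 0, 0]}}

```text
time: 3.45
tool_pos: [599.9, 1.7, 200.9]
tcp_rot: [3.141, 0.0, -3.14]
contact_force: [-1.0, -0.2, -0.1]
grip_width: 92.1
```

Run:
```python
from h import *
import pickle
o,b=grab('wrist','w3.png'); pickle.dump(o,open('w3.pkl','wb')); print(o['time'],o['tool_pos'],o['contact_force'])
a=cv2.imread('pics/w2.png')
cv2.imwrite('pics/c2.png',np.vstack([a[:300],b[:300]]))
```

```text
3.45 [599.88531685   1.68844007 200.92420754] [-1.00260579 -0.22069043 -0.12394952]
```

View pics/c2.png

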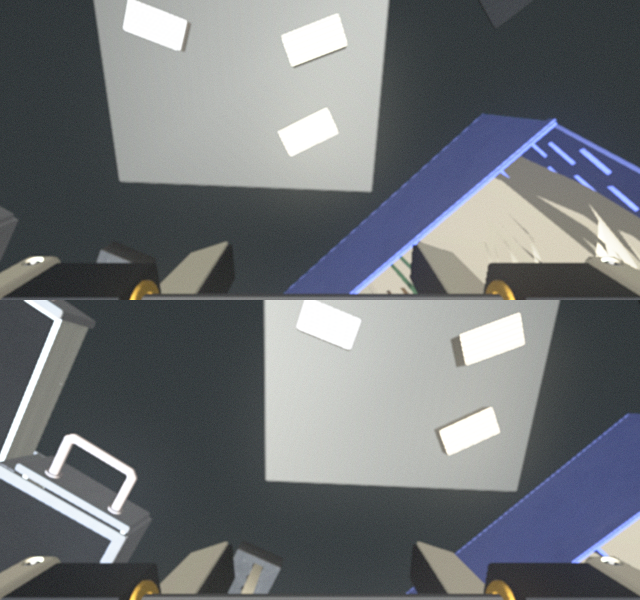

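```bash
cat >> h.py <<'E'
def tops(im,roi=None,thr=228,amin=300,amax=6000):
    g=cv2.GaussianBlur(im,(3,3),0).min(2); m=(g>thr).astype(np.uint8)
    if roi: z=np.zeros_like(m); y0,y1,x0,x1=roi; z[y0:y1,x0:x1]=m[y0:y1,x0:x1]; m=z
    out=[]
    for c in cv2.findContours(m,0,2)[0]:
        if amin<cv2.contourArea(c)<amax:
            r=cv2.minAreaRect(c); out.append((r,cv2.boxPoints(r)))
    return out
def tri(views):
    A=np.zeros((3,3));b=np.zeros(3);L=[]
    for o,u,v in views:
        c,M=cam('wrist',o); d=M[:3,:3]@np.array([(u-c['cx'])/c['fx'],(v-c['cy'])/c['fy'],1]); d/=np.linalg.norm(d)
        P=np.eye(3)-np.outer(d,d);A+=P;b+=P@M[:3,3];L.append((M[:3,3],P))
    x=np.linalg.solve(A,b); return x,[np.linalg.norm(P@(x-p)).round(2) for p,P in L]
E
python3 - <<'E'
from h import *
import pickle
S={}
for n in('w1','w2','w3'):
    im=cv2.imread(f'pics/{n}.png');o=pickle.load(open(n+'.pkl','rb'))
    print(n,[im[y,x].tolist() for y,x in((40,315),(100,250))])
    for r,box in tops(im,(0,250,90,560)):
        p=[ray('wrist',*q,40,o) for q in box]; e=[np.linalg.norm(p[i]-p[i-1]).round(1) for i in range(4)]
        print(np.round(r[0],1),np.round(r[1],1),round(r[2],1),'world@40',ray('wrist',*r[0],40,o).round(1),'edges',e)
E
```

```text
w1 [[63, 63, 62], [63, 63, 75]]
[315. 228.] [24.  51.2] 71.6 world@40 [475.  143.1  40. ] edges [np.float64(26.1), np.float64(51.7), np.float64(25.6), np.float64(52.8)]
[178.8 211.1] [52.8 24.3] 18.4 world@40 [457.1   7.8  40. ] edges [np.float64(51.2), np.float64(26.4), np.float64(50.2), np.float64(26.7)]
[538.2 142.1] [26.5 93.8] 37.6 world@40 [388.7 351.9  40. ] edges [np.float64(27.9), np.float64(79.2), np.float64(26.1), np.float64(80.4)]
w2 [[255, 255, 255], [186, 191, 188]]
[308.3 131.6] [29.1 55.5] 63.4 world@40 [548.4 137.4  40. ] edges [np.float64(26.7), np.float64(50.9), np.float64(26.2), np.float64(52.0)]
[314.2  39.2] [33.2 62.6] 69.1 world@40 [470.5 143.3  40. ] edges [np.float64(26.4), np.float64(52.5), np.float64(26.0), np.float64(53.9)]
[153.9  24.3] [65.8 31.7] 21.0 world@40 [459.    7.7  40. ] edges [np.float64(53.0), np.float64(25.9), np.float64(51.9), np.float64(26.2)]
w3 [[205, 213, 208], [71, 70, 67]]
[102.8 235.5] [38.9 17.8] 31.0 world@40 [ 653.7 -221.6   40. ] edges [np.float64(37.2), np.float64(20.8), np.float64(36.7), np.float64(21.3)]
[115.5 174.2] [71.5 34. ] 71.9 world@40 [ 589.9 -197.1   40. ] edges [np.float64(67.9), np.float64(33.5), np.float64(66.9), np.float64(35.7)]
[469.8 131. ] [26.4 58.9] 65.2 world@40 [548.4 137.8  40. ] edges [np.float64(25.7), np.float64(51.2), np.float64(25.2), np.float64(52.2)]
[492.5  38.6] [31.5 66.6] 69.9 world@40 [470.7 147.   40. ] edges [np.float64(26.4), np.float64(53.3), np.float64(26.2), np.float64(54.5)]
[327.8  22.7] [61.6 33.8] 22.2 world@40 [458.7   6.   40. ] edges [np.float64(52.1), np.float64(25.9), np.float64(50.8), np.float64(26.3)]
```

Run:
```python
from h import *
import pickle
O={n:pickle.load(open(n+'.pkl','rb')) for n in('w1','w2','w3')}
print('A',tri([(O['w2'],314.2,39.2),(O['w3'],492.5,38.6)]),tri([(O['w2'],314.2,39.2),(O['w3'],492.5,38.6),(O['w1'],315,228)]),tri([(O['w2'],314.2,39.2),(O['w1'],315,228)]))
print('B',tri([(O['w2'],308.3,131.6),(O['w3'],469.8,131.)]))
print('C',tri([(O['w2'],153.9,24.3),(O['w1'],178.8,211.1)]),tri([(O['w2'],153.9,24.3),(O['w3'],327.8,22.7)]))
# plate corners
print('plate',tri([(O['w2'],119,181),(O['w3'],266,181)]),tri([(O['w2'],372,191),(O['w3'],517,191)]))
```

```text
A (array([471.67515687, 143.49480321,  47.5322033 ]), [np.float64(0.12), np.float64(0.12)]) (array([471.75590995, 143.355091  ,  47.95688731]), [np.float64(0.21), np.float64(0.12), np.float64(0.11)]) (array([471.66085623, 143.38533981,  48.31139846]), [np.float64(0.12), np.float64(0.12)])
B (array([548.30133819, 137.42601954,  41.0543944 ]), [np.float64(0.06), np.float64(0.06)])
C (array([458.37223796,   6.06315287,  36.20442992]), [np.float64(0.05), np.float64(0.05)]) (array([458.205572  ,   5.99827233,  36.20913583]), [np.float64(0.16), np.float64(0.16)])
plate (array([599.48748058, -55.25818841,  25.6394487 ]), [np.float64(0.42), np.float64(0.42)]) (array([610.2817199 , 201.48640437,  23.46241741]), [np.float64(0.26), np.float64(0.26)])
```

Run:
```python
from h import *
import pickle
for n,z,nm in(('w2',49,'A'),('w3',49,'A'),('w1',49,'A'),('w2',43,'B'),('w3',43,'B'),('w1',37,'C'),('w2',37,'C')):
    im=cv2.imread(f'pics/{n}.png');o=pickle.load(open(n+'.pkl','rb'))
    t=dict(A=(472,143.4),B=(548.3,137.4),C=(458.4,6))[nm]
    for r,box in tops(im,(0,250,90,560)):
        p=ray('wrist',*r[0],z,o)
        if np.hypot(*(p[:2]-t))<15:
            q=[ray('wrist',*b,z,o)[:2] for b in box]; e=[q[1]-q[0],q[2]-q[1]]; l=max(e,key=np.linalg.norm); s=min(e,key=np.linalg.norm)
            print(nm,n,p.round(1),'long',np.degrees(np.arctan2(l[1],l[0])).round(1)%180,'short',np.degrees(np.arctan2(s[1],s[0])).round(1)%180)
print(ray('top',197,197,0))
step([484,289,260])
```

```text
A w2 [471.8 143.5  49. ] long 108.9 short 23.9
A w3 [472.  142.9  49. ] long 109.2 short 30.5
A w1 [471.4 143.3  49. ] long 109.5 short 18.2
B w2 [548.1 137.5  43. ] long 115.8 short 27.7
B w3 [548.1 136.5  43. ] long 115.6 short 32.3
C w1 [458.1   6.5  37. ] long 70.0 short 155.0
C w2 [458.5   6.4  37. ] long 70.3 short 148.7
[550.19913541 318.87734349   0.        ]
step [115.3 287.6 -59.1] yaw -179.88
```

{"op": "arm_command", "data": {"increments": [0, 30, 30, -59, 10, 0, 115, 287, -59, 29.6, 0, 115, 287, -59, 29.6, 0, 115, 287, -59, 29.6, 0, 115, 287, -59, 29.6, 0, 115, 287, -59, 29.6, 0, 115, 287, -59, 29.6, 0, 115, 287, -59, 29.6, 0, 115, 287, -59, 29.6]}}

```text
time: 4.62
tool_pos: [485.4, 286.3, 259.7]
tcp_rot: [-3.141, 0.0, 2.624]
contact_force: [-0.1, -0.5, -0.6]
grip_width: 92.1
```

Run:
```python
from h import *
import pickle
o,b=grab('wrist','w4.png'); pickle.dump(o,open('w4.pkl','wb')); print(o['time'],o['tool_pos'],np.degrees(o['tcp_rot']))
cv2.imwrite('pics/c4.png',cv2.resize(b[0:230,170:490],None,fx=2.5,fy=2.5,interpolation=2))
```

```text
4.625 [485.37710877 286.26436814 259.68783082] [-1.79989006e+02  6.82820154e-03  1.50342089e+02]
```

View pics/c4.png

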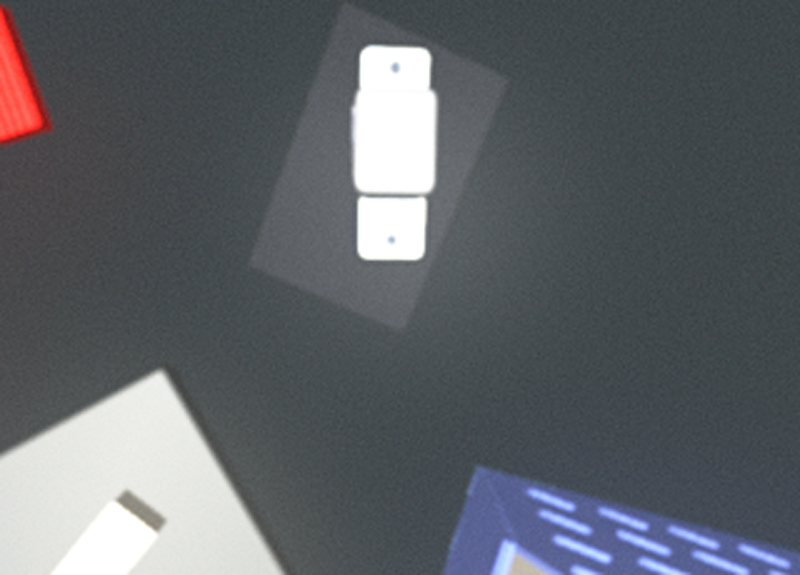

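Run:
```python
from h import *
import pickle
o=pickle.load(open('w4.pkl','rb'))
k=lambda u,v,z:ray('wrist',170+u/2.5,v/2.5,z,o).round(1)
h=k(395,142,108);a=k(395,68,52);b=k(391,239,52);print(h,a,b,(a+b)/2,np.degrees(np.arctan2(*(a-b)[1::-1])),np.linalg.norm(a-b))
print('headsize',np.linalg.norm(k(355,142,108)-k(436,142,108)),np.linalg.norm(k(395,90,108)-k(395,193,108)))
P=[k(343,3,4),k(508,78,4),k(405,328,4),k(250,266,4)];print('pad',np.mean(P,0),P)
step([390,343,160]);
```

```text
[389. 346. 108.] [361.4 362.6  52. ] [415.9 330.   52. ] [388.65 346.3   52.  ] 149.11360742241294 63.50598397001657
headsize 27.275263518433686 32.01405941145236
pad [388.35 338.05   4.  ] [array([321.5, 360.2,   4. ]), array([382.8, 408.7,   4. ]), array([455.1, 316.3,   4. ]), array([394., 267.,   4.])]
step [111.    2.   99.7] yaw 150.33
```

Run:
```python
from h import *
step([389,346.2,150]); step([389,346.2,63])
```

```text
step [113.5   4.3 109.7] yaw 150.33
step [113.5   4.3 196.7] yaw 150.33
```

{"op": "arm_command", "data": {"increments": [0, 57, 4, 57, 1.2, 0, 113.5, 4.3, 110, 1.2, 0, 113.5, 4.3, 110, 1.2, 0, 113.5, 4.3, 110, 1.2, 0, 113.5, 4.3, 150, 1.2, 0, 113.5, 4.3, 180, 1.2, 0, 113.5, 4.3, 196.5, 1.2, 0, 113.5, 4.3, 196.5, 1.2, 0, 113.5, 4.3, 196.5, 1.2, 0.6, 113.5, 4.3, 196.5, 1.2, 1, 113.5, 4.3, 196.5, 1.2, 1, 113.5, 4.3, 196.5, 1.2, 1, 113.5, 4.3, 196.5, 1.2, 1, 113.5, 4.3, 196.5, 1.2, 1, 113.5, 4.3, 196.5, 1.2, 1, 113.5, 4.3, 196.5, 1.2]}}

```text
time: 6.68
tool_pos: [388.4, 347.1, 63.2]
tcp_rot: [3.141, -0.0, 2.604]
contact_force: [-0.6, 0.8, -0.1]
grip_width: 27.6
```

Run:
```python
from h import *
o=sensors.get_obs();print({k:np.round(o[k],2) for k in('time','tool_pos','tcp_rot','contact_force','grip_width')})
```

```text
{'time': np.float64(6.68), 'tool_pos': array([388.37, 347.1 ,  63.21]), 'tcp_rot': array([ 3.14, -0.  ,  2.6 ]), 'contact_force': array([-0.62,  0.83, -0.13]), 'grip_width': np.float64(27.57)}
```

Run:
```python
from h import *
step([388.4,347.1,170]); step([458.3,6.4,170]); step([458.3,6.4,88])
```

```text
step [  -0.     0.  -106.8] yaw 149.22
step [-234.4 -256.9 -106.8] yaw 149.22
step [-234.4 -256.9  -24.8] yaw 149.22
```

{"op": "arm_command", "data": {"increments": [1, 0, 0, -40, 0, 1, 0, 0, -80, 0, 1, 0, 0, -107, 0, 1, -30, -33, -107, 0, 1, -65, -72, -107, -3, 1, -100, -110, -107, -5, 1, -135, -148, -107, -7, 1, -170, -186, -107, -9, 1, -200, -220, -107, -11, 1, -222, -244, -107, -11, 1, -234.4, -257, -107, -11, 1, -234.4, -257, -107, -11, 1, -234.4, -257, -107, -11, 1, -234.4, -257, -70, -11, 1, -234.4, -257, -45, -11, 1, -234.4, -257, -45, -11, 1, -234.4, -257, -45, -11]}}

```text
time: 8.8
tool_pos: [458.9, 6.8, 109.1]
tcp_rot: [3.141, 0.001, 2.797]
contact_force: [0.1, 0.2, -6.5]
grip_width: 28.0
```

Run:
```python
from h import *
import pickle
o,b=grab('wrist','w5.png'); pickle.dump(o,open('w5.pkl','wb')); print(o['time'],o['tool_pos'],np.degrees(o['tcp_rot']),o['contact_force'],o['grip_width'])
cv2.imwrite('pics/c5.png',cv2.resize(b[0:400,170:490],None,fx=1.5,fy=1.5))
step([458.3,6.4,83.5])
```

```text
8.8 [458.86600368   6.84651713 109.11052791] [1.79972526e+02 7.76482370e-02 1.60276915e+02] [ 0.12960083  0.16477515 -6.52262269] 27.95146494880275
step [ 0.7 -0.5 25.9] yaw 160.26
```

View pics/c5.png

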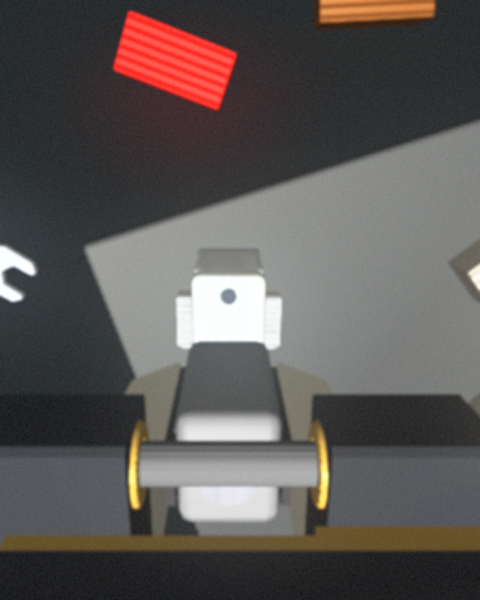

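{"op": "arm_command", "data": {"increments": [1, 0, -0.5, 10, 0, 1, 0, -0.5, 18, 0, 1, 0, -0.5, 22, 0, 1, 0, -0.5, 24, 0, 1, 0, -0.5, 25, 0, 1, 0, -0.5, 25.5, 0, 1, 0, -0.5, 25.5, 0, 1, 0, -0.5, 25.5, 0]}}

```text
time: 9.85
tool_pos: [458.0, 5.8, 84.2]
tcp_rot: [3.142, 0.001, 2.797]
contact_force: [-6.9, 0.6, 11.6]
grip_width: 27.8
```

{"op": "arm_command", "data": {"increments": [0.4, 0, -0.5, 25, 0, 0.4, 0, -0.5, 25, 0, 0.4, 0, -0.5, 25, 0, 0.4, 0, -0.5, 25, 0, 0.4, 0, -0.5, 25, 0, 0.4, 0, -0.5, 25, 0, 0.4, 0, -0.5, 25, 0, 0.4, 0, -0.5, 25, 0, 0.4, 0, -0.5, 25, 0, 0.4, 0, -0.5, 25, 0, 0.4, 0, -0.5, 25, 0, 0.4, 0, -0.5, 25, 0]}}

```text
time: 11.35
tool_pos: [457.9, 5.4, 57.7]
tcp_rot: [3.142, -0.0, 2.796]
contact_force: [0.1, 0.9, -0.9]
grip_width: 55.2
```

Run:
```python
from h import *
o,b=grab('wrist','w6.png'); print(o['tool_pos'],o['contact_force'],o['moment'])
_,s=grab('scene','s6.png')
s=cv2.resize(s[130:230,220:380],None,fx=4,fy=4,interpolation=2)
b=cv2.resize(b[150:400,170:490],None,fx=1,fy=1)
c=np.zeros((650,640,3),np.uint8); c[:400]=s; c[400:650,:320]=b; cv2.imwrite('pics/c6.png',c[:600*1+50])
```

```text
[457.88077125   5.37970223  57.70591105] [ 0.14487548  0.92003749 -0.89011261] [-0.05001747  0.01018014 -0.00232155]
```

View pics/c6.png

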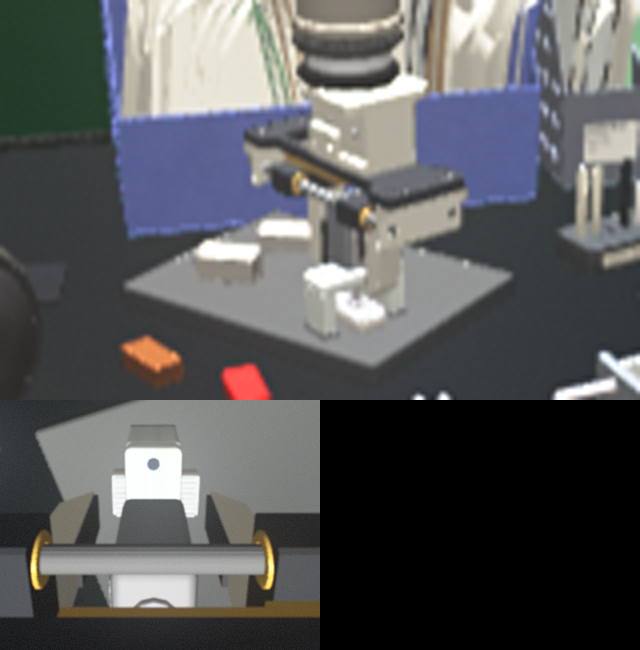

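{"op": "arm_command", "data": {"increments": [0.4, 0, 0, -15, 0, 0.4, 0, 0, -26, 0, 0.4, 0, 0, -26, 0, 0.4, 0, 0, -26, 0, 0.4, 0, 0, -26, 0, 0.4, 0, 0, -26, 0, 0.4, 0, 0, -26, 0, 0.4, 0, 0, -26, 0, 0.4, 0, 0, -26, 0, 0.4, 0, 0, -26, 0, 1, 0, 0, -26, 0, 1, 0, 0, -26, 0, 1, 0, 0, -26, 0, 1, 0, 0, -26, 0, 1, 0, 0, -26, 0]}}

```text
time: 13.32
tool_pos: [457.9, 5.4, 83.7]
tcp_rot: [3.141, 0.0, 2.796]
contact_force: [-0.4, -0.1, 0.8]
grip_width: 28.0
```

Run:
```python
from h import *
o=sensors.get_obs();print(o['tool_pos'],np.degrees(o['tcp_rot']))
p=o['tool_pos'].copy()
step([p[0],p[1],170]); step([548.1,137.2,170])
```

```text
[457.91919909   5.36628908  83.71552876] [1.79992660e+02 3.66731139e-03 1.60218648e+02]
step [ -0.    0.  -86.3] yaw 160.22
step [-40.2 154.6 -86.3] yaw 160.22
```

{"op": "arm_command", "data": {"increments": [1, 0, 0, -30, 0, 1, 0, 0, -60, 0, 1, 0, 0, -70, 0, 1, -10, 40, -70, -5, 1, -20, 80, -70, -14, 1, -30, 115, -70, -23, 1, -36, 138, -70, -32, 1, -40.2, 150, -70, -41, 1, -40.2, 154.6, -70, -45.5, 1, -40.2, 154.6, -70, -45.5, 1, -40.2, 154.6, -70, -45.5, 1, -40.2, 154.6, -45, -45.5, 1, -40.2, 154.6, -30, -45.5, 1, -40.2, 154.6, -30, -45.5, 1, -40.2, 154.6, -30, -45.5]}}

```text
time: 15.2
tool_pos: [548.5, 137.2, 114.3]
tcp_rot: [-3.141, 0.001, -2.693]
contact_force: [1.3, 0.6, -6.6]
grip_width: 27.8
```

Run:
```python
from h import *
import pickle
o,b=grab('wrist','w7.png'); pickle.dump(o,open('w7.pkl','wb')); print(o['time'],o['tool_pos'],np.degrees(o['tcp_rot']),o['contact_force'],o['grip_width'])
cv2.imwrite('pics/c7.png',cv2.resize(b[80:400,170:490],None,fx=1.5,fy=1.5))
step([548.1,137.2,83.7])
```

```text
15.2 [548.51374337 137.19882613 114.30863685] [-1.79984184e+02  5.83993366e-02 -1.54300925e+02] [ 1.25276733  0.61655425 -6.62377106] 27.76676708775111
step [ 0.6  0.2 30.8] yaw -154.3
```

View pics/c7.png

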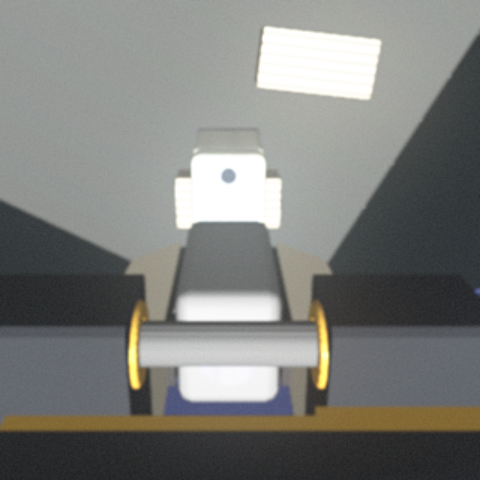

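{"op": "arm_command", "data": {"increments": [1, 0, 0, 12, 0, 1, 0, 0, 22, 0, 1, 0, 0, 27, 0, 1, 0, 0, 29, 0, 1, 0, 0, 30, 0, 1, 0, 0, 30, 0, 1, 0, 0, 30, 0, 0.4, 0, 0, 30, 0, 0.4, 0, 0, 30, 0, 0.4, 0, 0, 30, 0, 0.4, 0, 0, 30, 0, 0.4, 0, 0, 30, 0, 0.4, 0, 0, 30, 0, 0.4, 0, 0, 30, 0, 0.4, 0, 0, 30, 0, 0.4, 0, 0, 30, 0, 0.4, 0, 0, 30, 0, 0.4, 0, 0, 30, 0]}}

```text
time: 17.5
tool_pos: [548.1, 137.2, 83.7]
tcp_rot: [3.142, 0.0, -2.693]
contact_force: [0.2, 0.0, -0.2]
grip_width: 55.3
```

Run:
```python
from h import *
o,b=grab('wrist','w8.png'); print(o['tool_pos'],o['contact_force'],o['moment'])
_,s=grab('scene','s8.png')
# where are A and others? check knock: bright tops
_,t=grab('top','t8.png')
s=cv2.resize(s[150:230,230:370],None,fx=4,fy=4,interpolation=2)
b=b[100:350,170:490]
c=np.zeros((580,640,3),np.uint8); c[:320,:560]=s; c[320:570,:320]=b; cv2.imwrite('pics/c8.png',c)
p=o['tool_pos'].copy()
step([471.8,143.3,84.3])
```

```text
[548.06473917 137.23958241  83.7226343 ] [ 0.17649428  0.02934533 -0.196929  ] [ 0.07626921 -0.01899619 -0.01566119]
step [66.  38.5 -0.6] yaw -154.28
```

View pics/c8.png

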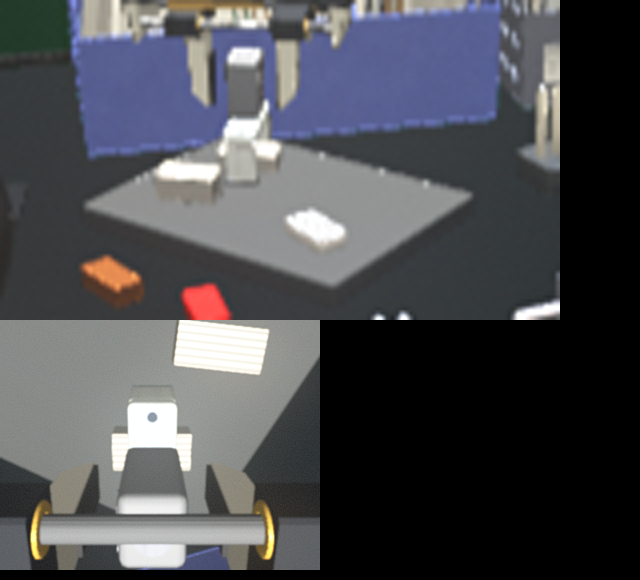

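Run:
```python
from h import *
o=sensors.get_obs(); im=cv2.imread('pics/w8.png')
for r,b in tops(im,(60,190,320,480)):
    q=[ray('wrist',*x,49,o)[:2] for x in b];e=[q[1]-q[0],q[2]-q[1]]; l=max(e,key=np.linalg.norm)
    print(ray('wrist',*r[0],49,o),np.degrees(np.arctan2(l[1],l[0]))%180,[np.linalg.norm(x) for x in e])
```

```text
[471.92989996 142.96185522  49.        ] 109.42196201598736 [np.float64(24.051389682821036), np.float64(48.59340139078013)]
```

{"op": "arm_command", "data": {"increments": [1, 0, 0, 0, 0, 1, 0, 0, 0, 0, 1, 0, 0, 0, 0, 1, 0, 0, 0, 0, 1, 0, 0, -30, 0, 1, 0, 0, -55, 0, 1, 0, 0, -55, 0, 1, 30, 18, -55, 3, 1, 55, 32, -55, 6.4, 1, 66, 38.5, -55, 6.4, 1, 66, 38.5, -55, 6.4, 1, 66, 38.5, -55, 6.4, 1, 66, 38.5, -35, 6.4, 1, 66, 38.5, -30, 6.4, 1, 66, 38.5, -30, 6.4]}}

```text
time: 19.52
tool_pos: [472.2, 143.2, 113.5]
tcp_rot: [3.141, -0.0, -2.805]
contact_force: [0.6, 0.0, -7.3]
grip_width: 28.2
```

Run:
```python
from h import *
o=sensors.get_obs();print(o['tool_pos'],np.degrees(o['tcp_rot']),o['grip_width'])
step([471.8,143.2,83.9])
```

```text
[472.2300567  143.16938115 113.50312098] [ 1.79991574e+02 -2.62825617e-02 -1.60686218e+02] 28.16001319003268
step [ 0.4  0.2 29.6] yaw -160.69
```

{"op": "arm_command", "data": {"increments": [1, 0, 0, 12, 0, 1, 0, 0, 22, 0, 1, 0, 0, 27, 0, 1, 0, 0, 29, 0, 1, 0, 0, 30, 0, 1, 0, 0, 30, 0, 1, 0, 0, 30, 0, 0.4, 0, 0, 30, 0, 0.4, 0, 0, 30, 0, 0.4, 0, 0, 30, 0, 0.4, 0, 0, 30, 0, 0.4, 0, 0, 30, 0, 0.4, 0, 0, 30, 0, 0.4, 0, 0, 30, 0, 0.4, 0, 0, 30, 0, 0.4, 0, 0, 30, 0, 0.4, 0, 0, 30, 0, 0.4, 0, 0, 30, 0]}}

```text
time: 21.78
tool_pos: [471.9, 143.3, 83.7]
tcp_rot: [3.142, 0.0, -2.804]
contact_force: [-0.5, -0.3, 0.3]
grip_width: 55.0
```

Run:
```python
from h import *
o,b=grab('wrist','w9.png'); print(o['tool_pos'],o['contact_force'])
_,s=grab('scene','s9.png')
s=cv2.resize(s[150:230,230:370],None,fx=4,fy=4,interpolation=2)
b=b[100:350,170:490]
c=np.zeros((580,640,3),np.uint8); c[:320,:560]=s; c[320:570,:320]=b; cv2.imwrite('pics/c9.png',c)
step([388.4,338,130])
```

```text
[471.86850141 143.27214421  83.71943473] [-0.47873319 -0.25681993  0.27164625]
step [ 14.3 211.4 -46.3] yaw -160.68
```

View pics/c9.png

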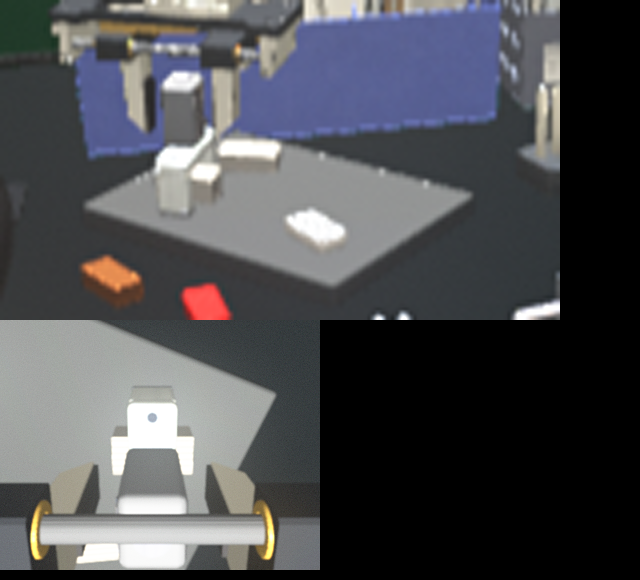

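{"op": "arm_command", "data": {"increments": [1, 0, 0, 0, 0, 1, 0, 0, 0, 0, 1, 0, 0, 0, 0, 1, 0, 0, 0, 0, 1, 0, 0, -40, 0, 1, 0, 0, -75, 0, 1, 3, 40, -75, 8, 1, 6, 85, -75, 18, 1, 9, 130, -75, 28, 1, 12, 175, -75, 38, 1, 14, 205, -75, 48, 1, 14.3, 211.4, -75, 50, 1, 14.3, 211.4, -75, 50, 1, 14.3, 211.4, -40, 50, 1, 14.3, 211.4, -5, 50, 1, 14.3, 211.4, 5, 50, 1, 14.3, 211.4, 5, 50]}}

```text
time: 24.0
tool_pos: [388.5, 337.6, 78.5]
tcp_rot: [-3.141, -0.001, 2.606]
contact_force: [-0.1, 0.4, -6.3]
grip_width: 28.0
```

Run:
```python
from h import *
o=sensors.get_obs();print(o['tool_pos'],np.degrees(o['tcp_rot']),o['grip_width'])
step([388.4,338,62.7])
```

```text
[388.54130181 337.61003903  78.53265377] [-1.79941119e+02 -3.16855924e-02  1.49303823e+02] 28.035883678570176
step [ 0.3  0.3 15.8] yaw 149.3
```

Set it down, release, and rise; then on to the drawers.

{"op": "arm_command", "data": {"increments": [1, 0, 0, 8, 0, 1, 0, 0, 13, 0, 1, 0, 0, 15.5, 0, 1, 0, 0, 16, 0, 1, 0, 0, 16, 0, 0.4, 0, 0, 16, 0, 0.2, 0, 0, 16, 0, 0, 0, 0, 16, 0, 0, 0, 0, 16, 0, 0, 0, 0, 16, 0, 0, 0, 0, -30, 0, 0, 0, 0, -80, 0, 0, 0, 0, -120, 0, 0, 0, 0, -120, 0]}}

```text
time: 25.75
tool_pos: [389.9, 339.0, 202.0]
tcp_rot: [3.135, 0.003, 2.606]
contact_force: [-0.3, 0.1, -0.6]
grip_width: 91.5
```

Run:
```python
from h import *
o,b=grab('top','t10.png'); print(o['tool_pos'],o['contact_force'])
step([380,-60,250])
# chest corners again for later
for n,u,v,z in[('Lhandle',377,188,40),('Rhandle',392,252,40)]: print(n,ray('top',u,v,z))
```

```text
[389.88802942 339.02691033 201.99221581] [-0.3401409   0.07680106 -0.56729875]
step [-195.7 -347.   -50.9] yaw 149.32
Lhandle [ 557.47396328 -203.03170609   40.        ]
Rhandle [ 376.10540929 -234.91484275   40.        ]
```

```bash
cat >> h.py <<'E'
def toppos(f):
    im=cv2.imread(f); 
    for r,b in tops(im,(165,250,235,330),thr=200,amin=50,amax=600):
        print(ray('top',*r[0],43)[:2].round(1),np.round(r[1],1))
E
python3 - <<'E'
from h import *
toppos('pics/top0.png');print();toppos('pics/t10.png')
step([471.8,143.2,140])
E
```

```text
[458.8   5.3] [18.   9.8]
[474.1 143.6] [ 8.4 17.7]
[549.5 136.5] [ 8.  17.4]

[458.9   5.7] [17.7  9.2]
[474.  143.4] [ 7.9 17.1]
[581.7 138.3] [ 7.5 16.7]
step [-170.8 -125.7   59.7] yaw 149.32
```

{"op": "arm_command", "data": {"increments": [0.5, -40, -30, 0, 9, 0.5, -85, -63, 10, 19, 0.5, -130, -95, 30, 29, 0.5, -160, -117, 50, 39, 0.5, -170.8, -125.7, 60, 39.9, 0.5, -170.8, -125.7, 60, 39.9, 0.5, -170.8, -125.7, 60, 39.9]}}

```text
time: 26.68
tool_pos: [470.9, 143.9, 138.9]
tcp_rot: [3.141, -0.0, 1.912]
contact_force: [-0.2, -0.5, 0.3]
grip_width: 45.8
```

Run:
```python
from h import *
o=sensors.get_obs();print(o['tool_pos'],np.degrees(o['tcp_rot']),o['grip_width'])
step([471.8,143.2,30])
```

```text
[470.90700993 143.8694007  138.9160226 ] [ 1.79989651e+02 -2.42713098e-02  1.09568646e+02] 45.75739790450207
step [ -1.    0.6 108.9] yaw 109.57
```

{"op": "arm_command", "data": {"increments": [0.5, -0.5, 0.5, 50, 0, 0.5, -0.5, 0.5, 85, 0, 0.5, -0.5, 0.5, 105, 0, 0.5, -0.5, 0.5, 108.5, 0, 0.5, -0.5, 0.5, 108.5, 0, 1, -0.5, 0.5, 108.5, 0, 1, -0.5, 0.5, 108.5, 0, 1, -0.5, 0.5, 108.5, 0, 1, -0.5, 0.5, 108.5, 0, 1, -0.5, 0.5, 60, 0, 1, -0.5, 0.5, 0, 0, 1, -0.5, 0.5, -60, 0, 1, -0.5, 0.5, -100, 0, 1, -0.5, 0.5, -100, 0]}}

```text
time: 28.42
tool_pos: [473.0, 142.6, 241.3]
tcp_rot: [3.136, 0.001, 1.91]
contact_force: [0.8, 0.2, -2.8]
grip_width: 24.8
```

Run:
```python
from h import *
o=sensors.get_obs();print(o['tool_pos'],np.degrees(o['tcp_rot']),o['grip_width'])
step([555,-350,250])
```

```text
[473.00354113 142.59238943 241.34789248] [1.79669929e+02 6.52589534e-02 1.09417280e+02] 24.79658866535402
step [-491.8  -86.4   -8.6] yaw 109.42
```

{"op": "arm_command", "data": {"increments": [1, -40, -7, 0, 0, 1, -90, -16, -5, -5, 1, -145, -25, -8, -10, 1, -200, -35, -8, -15, 1, -255, -45, -8, -20, 1, -310, -55, -8, -25, 1, -365, -64, -8, -30, 1, -420, -74, -8, -35.6, 1, -465, -82, -8, -35.6, 1, -491, -86, -8, -35.6, 1, -491, -86, -8, -35.6, 1, -491, -86, -8, -35.6]}}

```text
time: 29.92
tool_pos: [553.4, -348.2, 244.7]
tcp_rot: [3.141, -0.004, 2.531]
contact_force: [-0.2, 0.4, -2.4]
grip_width: 24.7
```

Run:
```python
from h import *
import pickle
o,b=grab('wrist','w11.png'); pickle.dump(o,open('w11.pkl','wb')); print(o['time'],o['tool_pos'],np.degrees(o['tcp_rot']),o['grip_width'])
```

```text
29.925 [ 553.44137293 -348.20065937  244.67343524] [179.96094045  -0.21464996 145.02651502] 24.715933145643625
```

View pics/w11.png

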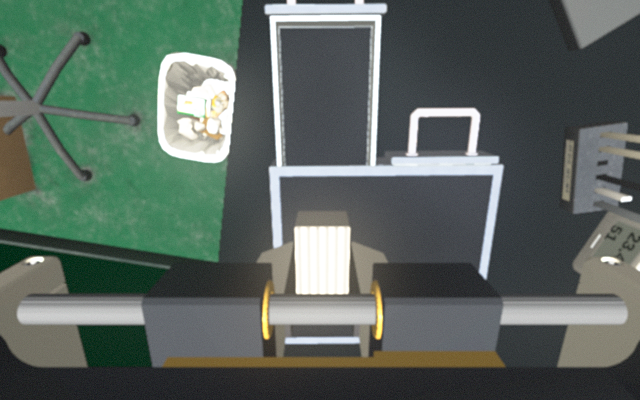

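Run:
```python
from h import *
import pickle
o=pickle.load(open('w11.pkl','rb'))
k=lambda u,v,z:ray('wrist',u,v,z,o)
a=k(271,170,60);b=k(503,167,60);d=b-a;yaw=np.degrees(np.arctan2(d[1],d[0]))-90
print('FR',a,'FL',b,np.linalg.norm(d),'chest yaw',yaw)
x=np.array([np.cos(np.radians(yaw)),np.sin(np.radians(yaw)),0]);y=np.array([-x[1],x[0],0])
org=(a+b)/2+110*x; org[2]=0
print('org',org)
f=lambda n,u,v,z:print(n,((k(u,v,z)-org)@x).round(1),((k(u,v,z)-org)@y).round(1),k(u,v,z).round(1))
f('Lhandle bar',445,113,40); f('Lfront top',440,154,54);f('Lhandle',412,120,40);f('Lhandle',478,118,40)
f('Rfront outer top',325,6,54); f('Rfront outer top@38',325,6,38);f('Rfront inner',325,16,54)
f('Rwall in a',284,90,46);f('Rwall in b',371,90,46)
f('Rwall out a',272,90,46);f('Rwall out b',380,90,46)
```

```text
FR [ 515.0278942  -386.29077732   60.        ] FL [ 649.04143824 -189.32712577   60.        ] 238.23163102434017 chest yaw -34.23126664139995
org [ 672.9797753 -349.6877616    0.       ]
Lhandle bar -163.5 61.5 [ 572.4 -206.8   40. ]
Lfront top -123.2 55.3 [ 602.2 -234.6   54. ]
Lhandle -156.9 27.8 [ 558.9 -238.4   40. ]
Lhandle -158.0 96.4 [ 596.5 -181.1   40. ]
Rfront outer top -260.3 -61.9 [ 422.9 -254.4   54. ]
Rfront outer top@38 -264.0 -61.8 [ 420.  -252.2   38. ]
Rfront inner -252.2 -62.0 [ 429.6 -259.1   54. ]
Rwall in a -188.2 -103.6 [ 459.1 -329.5   46. ]
Rwall in b -187.1 -16.6 [ 509.  -258.2   46. ]
Rwall out a -188.4 -115.6 [ 452.2 -339.3   46. ]
Rwall out b -186.9 -7.6 [ 514.1 -250.8   46. ]
```

```bash
cat >> h.py <<'E'
ORG=np.array([673,-349.7,0]); cy=np.radians(-34.2); CX=np.array([np.cos(cy),np.sin(cy),0]); CY=np.array([-CX[1],CX[0],0])
def ch(x,y,z): return ORG+x*CX+y*CY+np.array([0,0,z])
E
python3 - <<'E'
from h import *
for z in(110,23.5): print(ch(-213,-61,z)); step(ch(-213,-61,z))
E
```

```text
[ 462.54475163 -280.42815555  110.        ]
step [113.    3.1 135.7] yaw 145.06
[ 462.54475163 -280.42815555   23.5       ]
step [112.8   3.  222.2] yaw 145.06
```

{"op": "arm_command", "data": {"increments": [1, 50, 1, 40, -0.8, 1, 95, 2, 90, -0.8, 1, 113, 3, 135, -0.8, 1, 113, 3, 136, -0.8, 1, 113, 3, 136, -0.8, 1, 113, 3, 170, -0.8, 1, 113, 3, 180, -0.8, 1, 113, 3, 180, -0.8]}}

```text
time: 30.98
tool_pos: [463.9, -282.5, 67.3]
tcp_rot: [3.142, 0.001, 2.545]
contact_force: [0.2, -0.1, -1.9]
grip_width: 24.5
```

Run:
```python
from h import *
o=sensors.get_obs();print(o['tool_pos'],np.degrees(o['tcp_rot']),o['grip_width'],o['contact_force'])
step(ch(-213,-61,23.5))
```

```text
[ 463.87810712 -282.46130603   67.32417247] [1.79998612e+02 5.44742232e-02 1.45824535e+02] 24.49597394342457 [ 0.18093806 -0.08031924 -1.91020745]
step [ 2.3  0.9 43.8] yaw 145.82
```

{"op": "arm_command", "data": {"increments": [1, 2, 0.5, 20, 0, 1, 2, 0.5, 35, 0, 1, 2, 0.5, 42, 0, 1, 2, 0.5, 44, 0, 1, 2, 0.5, 44, 0, 0.65, 2, 0.5, 44, 0, 0.65, 2, 0.5, 44, 0, 0.65, 2, 0.5, 44, 0, 0.65, 2, 0.5, 20, 0, 0.65, 2, 0.5, -40, 0, 0.65, 2, 0.5, -100, 0, 0.65, 2, 0.5, -150, 0, 0.65, 2, 0.5, -150, 0]}}

```text
time: 32.6
tool_pos: [463.4, -281.7, 221.2]
tcp_rot: [-3.141, 0.009, 2.545]
contact_force: [-0.7, 0.0, -1.0]
grip_width: 32.3
```

Run:
```python
from h import *
o,t=grab('top','t12.png');print(o['tool_pos'],o['grip_width'],o['contact_force'])
toppos('pics/t12.png')
step([690,140,230])
```

```text
[ 463.39942462 -281.69187578  221.23306692] 32.28057620045783 [-0.66989706  0.04913209 -1.00583042]
[458.4   5.4] [16.8  8.2]
[581.9 138.4] [ 6.6 15.6]
step [ 48.  476.1 -11.9] yaw 145.82
```

Run:
```python
from h import *
step([626,39,200])
```

```text
step [ 44.3 356.6  18.1] yaw 145.82
```

{"op": "arm_command", "data": {"increments": [0.5, 5, 40, 0, 0, 0.5, 11, 90, 0, 6, 0.5, 18, 145, 5, 12, 0.5, 25, 200, 10, 18, 0.5, 32, 255, 15, 24, 0.5, 39, 310, 18, 30.8, 0.5, 44, 356, 18, 30.8, 0.5, 44, 356, 18, 30.8, 0.5, 44, 356, 18, 30.8, 0.5, 44, 356, 18, 30.8]}}

```text
time: 33.9
tool_pos: [624.7, 37.5, 198.2]
tcp_rot: [-3.14, -0.0, 2.006]
contact_force: [-0.2, -0.3, 0.3]
grip_width: 46.2
```

Run:
```python
from h import *
import pickle
o,im=grab('wrist','w13.png');print(o['tool_pos'],np.degrees(o['tcp_rot']))
for r,b in tops(im,(0,250,90,560)):
    q=[ray('wrist',*x,43,o)[:2] for x in b];e=[q[1]-q[0],q[2]-q[1]]; l=max(e,key=np.linalg.norm)
    print(r[0],ray('wrist',*r[0],43,o).round(1),np.degrees(np.arctan2(l[1],l[0]))%180,[np.linalg.norm(x).round(1) for x in e])
```

```text
[624.71653648  37.51161402 198.16678438] [-1.79931937e+02 -2.67022710e-02  1.14927188e+02]
(148.38525390625, 139.73768615722656) [461.3   9.   43. ] 69.5250318556085 [np.float64(49.9), np.float64(25.4)]
(327.03460693359375, 59.685123443603516) [580.9 139.3  43. ] 112.74231980896838 [np.float64(51.6), np.float64(26.4)]
```

Run:
```python
from h import *
print(ray('top',290,112,0),ray('top',200,192,0),ray('top',291,90,100), ray('top',193,187,100))
step([580.9,139.3,120]);step([580.9,139.3,30.5])
```

```text
[815.44280876  47.09032588   0.        ] [565.18096752 310.91589794   0.        ] [835.04440592  36.4844721  100.        ] [552.80768539 299.51337246 100.        ]
step [110.9   3.1  78.5] yaw 114.92
step [110.8   3.1 168. ] yaw 114.92
```

{"op": "arm_command", "data": {"increments": [0.25, 0, 0, 0, -10, 0.25, 0, 0, 0, -20, 0.25, 0, 0, 0, -30, 0.25, 20, 0, 0, -40, 0.25, 40, 1, 0, -50, 0.25, 60, 2, 0, -60, 0.25, 80, 3, 0, -70, 0.25, 95, 3, 0, -80, 0.25, 110.8, 3.1, 20, -87.8, 0.25, 110.8, 3.1, 60, -87.8, 0.25, 110.8, 3.1, 78, -87.8, 0.25, 110.8, 3.1, 78, -87.8, 0.25, 110.8, 3.1, 78, -87.8]}}

```text
time: 35.58
tool_pos: [582.0, 140.0, 121.9]
tcp_rot: [-3.141, 0.002, -2.744]
contact_force: [0.2, 0.0, -0.1]
grip_width: 69.0
```

Run:
```python
from h import *
o=sensors.get_obs();print(o['tool_pos'],np.degrees(o['tcp_rot']),o['grip_width'],o['contact_force'])
step([580.9,139.3,30.5]);step([500,80,30.5])
```

```text
[581.97198213 139.9999186  121.88234388] [-1.79972737e+02  1.02589443e-01 -1.57233293e+02] 68.97570438884065 [ 0.1554498   0.00411727 -0.072029  ]
step [ 1.4 -0.2 91.4] yaw -157.23
step [ 99.  -23.6  91.2] yaw -157.23
```

{"op": "arm_command", "data": {"increments": [0.25, 1, 0, 45, 0, 0.25, 1, 0, 75, 0, 0.25, 1, 0, 89, 0, 0.25, 1, 0, 91, 0, 0.25, 1, 0, 91, 0, 1, 1, 0, 91, 0, 1, 1, 0, 91, 0, 1, 1, 0, 91, 0, 1, 1, 0, 91, 0, 1, 1, 0, 60, 0, 1, 30, -8, 50, 0, 1, 65, -16, 50, 0, 1, 99, -23.6, 55, 0, 1, 99, -23.6, 80, 0, 1, 99, -23.6, 90, 0, 1, 99, -23.6, 91.5, 0, 1, 99, -23.6, 91.5, 0, 0.25, 99, -23.6, 91.5, 0, 0.25, 99, -23.6, 91.5, 0, 0.25, 99, -23.6, 91.5, 0]}}

```text
time: 38.08
tool_pos: [499.4, 80.5, 29.2]
tcp_rot: [3.142, 0.0, -2.743]
contact_force: [0.3, 0.3, 0.8]
grip_width: 68.2
```

Run:
```python
from h import *
o=sensors.get_obs();print(o['tool_pos'],np.degrees(o['tcp_rot']),o['grip_width'],o['contact_force'])
```

```text
[499.37988433  80.48999298  29.16372101] [ 1.79999817e+02  1.53806630e-02 -1.57173734e+02] 68.21022749416171 [0.29837163 0.27504719 0.79189373]
```

{"op": "arm_command", "data": {"increments": [0.25, 0, 0, -40, 0, 0.25, 0, 0, -60, 10, 0.35, 0, 0, -60, 20, 0.5, 0, 0, -60, 30, 0.5, 0, 0, -60, 40, 0.5, 0, 0, -60, 50, 0.5, 0, 0, -60, 60, 0.5, 0, 0, -60, 70, 0.5, 0, 0, -60, 80, 0.5, 0, 0, -60, 90, 0.5, 0, 0, -60, 90, 0.5, 0, 0, -60, 90]}}

```text
time: 39.58
tool_pos: [499.2, 80.4, 89.2]
tcp_rot: [3.142, -0.0, 1.972]
contact_force: [-1.1, 0.5, 0.8]
grip_width: 45.9
```

Run:
```python
from h import *
o,im=grab('wrist','w14.png');print(o['tool_pos'],np.degrees(o['tcp_rot']),o['grip_width'])
_,t=grab('top','t14.png'); toppos('pics/t14.png')
cv2.imwrite('pics/c14.png',im[150:])
step([500,80,30.5])
```

```text
[499.17913653  80.38142371  89.19315499] [ 1.79999089e+02 -2.22354052e-03  1.13014981e+02] 45.87461598606149
[458.    3.2] [15.8  8.5]
[476.8  84.9] [19.  8.]
[617.7 146.5] [ 9. 38.]
step [-0.7  0.6 58.7] yaw 112.94
```

View pics/c14.png

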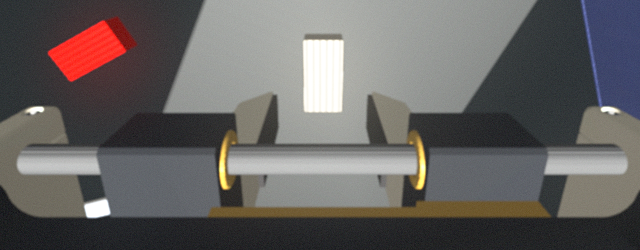

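Run:
```python
from h import *
o=sensors.get_obs();im=cv2.imread('pics/w14.png')
for r,b in tops(im,(170,280,290,355)):
    q=[ray('wrist',*x,43,o)[:2] for x in b];e=[q[1]-q[0],q[2]-q[1]]; l=max(e,key=np.linalg.norm)
    p=ray('wrist',*r[0],43,o);print(r[0],p.round(1),np.degrees(np.arctan2(l[1],l[0]))%180,[np.linalg.norm(x).round(1) for x in e])
    step([p[0],p[1],30.5])
```

```text
(322.9999694824219, 225.99996948242188) [498.4  81.5  43. ] 112.02024464619089 [np.float64(48.5), np.float64(23.7)]
step [ 1.3 -0.3 58.7] yaw 112.94
```

{"op": "arm_command", "data": {"increments": [0.5, 1, 0, 30, 0, 0.5, 1, 0, 52, 0, 0.5, 1, 0, 58.5, 0, 0.5, 1, 0, 58.5, 0, 1, 1, 0, 58.5, 0, 1, 1, 0, 58.5, 0, 1, 1, 0, 58.5, 0, 1, 1, 0, 58.5, 0, 1, 1, 0, 20, 0, 1, 1, 0, -30, 0, 1, 1, 0, -80, 0, 1, 1, 0, -80, 0]}}

```text
time: 41.18
tool_pos: [500.8, 81.4, 172.7]
tcp_rot: [3.134, 0.003, 1.969]
contact_force: [-0.3, 0.1, -2.6]
grip_width: 24.2
```

Run:
```python
from h import *
o=sensors.get_obs();print(o['tool_pos'],np.degrees(o['tcp_rot']),o['grip_width'],o['contact_force'])
print(ch(-150,-61,110));step(ch(-150,-61,110))
```

```text
[500.81490069  81.38460652 172.69687522] [1.79590632e+02 1.62951102e-01 1.12826319e+02] 24.239681261454212 [-0.27522125  0.08265893 -2.6436539 ]
[ 514.65082781 -315.83940835  110.        ]
step [-371.3 -141.8   62.7] yaw 112.83
```

{"op": "arm_command", "data": {"increments": [1, -40, -15, 0, 0, 1, -90, -35, 0, -5, 1, -145, -56, 0, -10, 1, -200, -77, 0, -16, 1, -255, -98, 0, -22, 1, -310, -119, 0, -28, 1, -350, -135, 0, -32.9, 1, -371.3, -141.8, 10, -32.9, 1, -371.3, -141.8, 50, -32.9, 1, -371.3, -141.8, 80, -32.9, 1, -371.3, -141.8, 80, -32.9, 1, -371.3, -141.8, 80, -32.9]}}

```text
time: 42.68
tool_pos: [512.6, -315.6, 89.6]
tcp_rot: [3.141, 0.0, 2.543]
contact_force: [-0.6, -0.5, -1.0]
grip_width: 24.5
```

Run:
```python
from h import *
o=sensors.get_obs();print(o['tool_pos'],np.degrees(o['tcp_rot']),o['grip_width'],o['contact_force'])
step(ch(-150,-61,23.5))
```

```text
[ 512.55156549 -315.59537849   89.58163034] [1.79989881e+02 1.77534397e-02 1.45720566e+02] 24.460869076233404 [-0.63152415 -0.46860378 -0.9883079 ]
step [-1.9  1.  66.1] yaw 145.72
```

{"op": "arm_command", "data": {"increments": [1, 0, 1, 30, 0, 1, 0, 1, 52, 0, 1, 0, 1, 63, 0, 1, 0, 1, 66, 0, 1, 0, 1, 66, 0, 0.65, 0, 1, 66, 0, 0.65, 0, 1, 66, 0, 0.65, 0, 1, 66, 0, 0.65, 0, 1, 40, 0, 0.65, 0, 1, -20, 0, 0.65, 0, 1, -75, 0, 0.65, -40, 0, -130, 0, 0.65, -40, 0, -155, 0, 0.65, -40, 0, -155, 0, 0.65, -40, 0, -155, 0]}}

```text
time: 44.55
tool_pos: [544.5, -337.9, 242.8]
tcp_rot: [3.141, -0.002, 2.543]
contact_force: [0.1, 0.2, -0.8]
grip_width: 32.1
```

Run:
```python
from h import *
import pickle
o,b=grab('wrist','w15.png'); print(o['time'],o['tool_pos'],np.degrees(o['tcp_rot']),o['grip_width']);pickle.dump(o,open('w15.pkl','wb'))
cv2.imwrite('pics/c15.png',b[:300])
```

```text
44.55 [ 544.50696746 -337.93905919  242.8371865 ] [ 1.79984335e+02 -1.34057796e-01  1.45719297e+02] 32.0912541239136
```

View pics/c15.png

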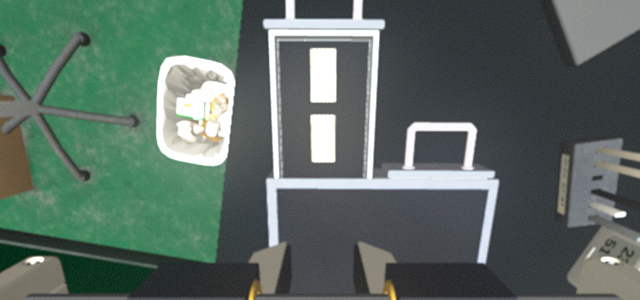

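Run:
```python
from h import *
import pickle
o=pickle.load(open('w15.pkl','rb'))
f=lambda n,u,v,z:print(n,((ray('wrist',u,v,z,o)-ORG)@CX).round(1),((ray('wrist',u,v,z,o)-ORG)@CY).round(1))
f('Lbar',442,127,40);f('Lfront',442,168,54);f('Rfront',324,20,54);f('chest front',324,183,60)
print(ch(-345,-62,28));step(ch(-345,-62,120));step(ch(-345,-62,28))
```

```text
Lbar -163.9 61.9
Lfront -123.3 61.4
Rfront -261.5 -61.3
chest front -109.0 -61.3
[ 352.80803245 -207.06023025   28.        ]
step [2.316e+02 1.000e-01 1.232e+02] yaw 145.72
step [2.313e+02 1.000e-01 2.152e+02] yaw 145.72
```

{"op": "arm_command", "data": {"increments": [1, 45, 0, 0, 0, 1, 100, 0, 0, 0, 1, 155, 0, 20, 0, 1, 205, 0, 60, 0, 1, 231, 0, 110, 0, 1, 231, 0, 123, 0, 1, 231, 0, 123, 0, 1, 231, 0, 160, 0, 1, 231, 0, 200, 0, 1, 231, 0, 215, 0, 1, 231, 0, 215, 0, 1, 231, 0, 215, 0]}}

```text
time: 46.1
tool_pos: [354.9, -208.9, 30.0]
tcp_rot: [-3.141, 0.001, 2.543]
contact_force: [-0.5, -0.5, 0.9]
grip_width: 0.7
```

{"op": "arm_command", "data": {"increments": [1, -15, 0, 0, 0, 1, -30, 0, 0, 0, 1, -40, 0, 0, 0, 1, -50, 0, 0, 0, 1, -60, 0, 0, 0, 1, -70, 0, 0, 0, 1, -80, 0, 0, 0, 1, -90, 0, 0, 0, 1, -100, 0, 0, 0, 1, -110, 0, 0, 0, 1, -120, 0, 0, 0, 1, -130, 0, 0, 0, 1, -140, 0, 0, 0, 1, -145, 0, 0, 0, 1, -145, 0, 0, 0, 1, -145, 0, 0, 0]}}

```text
time: 48.1
tool_pos: [474.0, -289.8, 29.2]
tcp_rot: [3.141, -0.0, 2.543]
contact_force: [-0.2, 0.1, -0.0]
grip_width: 0.5
```

Run:
```python
from h import *
o=sensors.get_obs();p=o['tool_pos']-ORG
print(o['tool_pos'],p@CX,p@CY,o['contact_force'],o['contact_force']@CX)
```

```text
[ 474.02577745 -289.8162572    29.16222868] -198.2273706817574 -62.31142273138085 [-0.1847229   0.07901646 -0.04333507] -0.19719456168983554
```

{"op": "arm_command", "data": {"increments": [1, -4, 0, 0, 0, 1, -8, 0, 0, 0, 1, -12, 0, 0, 0, 1, -15, 0, 0, 0, 1, -17, 0, 0, 0, 1, -18, 0, 0, 0, 1, -18, 0, 0, 0]}}

```text
time: 48.98
tool_pos: [489.0, -300.3, 29.2]
tcp_rot: [3.142, 0.0, 2.543]
contact_force: [-0.5, 0.6, -0.1]
grip_width: 0.2
```

{"op": "arm_command", "data": {"increments": [1, -2, 0, 0, 0, 1, -4, 0, 0, 0, 1, -5, 0, 0, 0, 1, -6, 0, 0, 0, 1, -6, 0, 0, 0]}}

```text
time: 49.6
tool_pos: [489.4, -300.4, 29.0]
tcp_rot: [3.141, -0.012, 2.544]
contact_force: [-15.9, 9.8, 14.4]
grip_width: 0.4
```

Run:
```python
from h import *
o,b=grab('wrist','w16.png');p=o['tool_pos']-ORG
print(o['tool_pos'],p@CX,o['contact_force']@CX)
_,t=grab('top','t16.png')
c=np.zeros((560,640,3),np.uint8);c[:240,:]=b[60:300]; c[240:,:400]=cv2.resize(t[90:170,360:460],None,fx=4,fy=4,interpolation=2); cv2.imwrite('pics/c16.png',c)
```

```text
[ 489.40388509 -300.40331983   28.97735106] -179.55762466765287 -18.606453207615065
```

Run:
```python
from h import *
step(ch(-200,-62,29));step(ch(-140,62,110));step(ch(-140,62,28))
```

```text
step [20.5  0.4  0.2] yaw 145.75
step [-38.4 124.5 -81.5] yaw 145.75
step [-39.4 124.5   0.5] yaw 145.75
```

{"op": "arm_command", "data": {"increments": [1, 10, 0, 0, 0, 1, 30, 0, 0, 0, 1, 30, 0, -45, 0, 1, 30, 0, -85, 0, 1, 30, 30, -85, 0, 1, 0, 75, -85, 0, 1, -30, 115, -85, 0, 1, -35, 124.5, -85, 0, 1, -35, 124.5, -85, 0, 1, -35, 124.5, -85, 0]}}

```text
time: 50.95
tool_pos: [591.8, -221.0, 114.1]
tcp_rot: [-3.141, -0.001, 2.542]
contact_force: [-0.1, 0.3, 0.6]
grip_width: 0.6
```

Run:
```python
from h import *
o,t=grab('top','t17.png')
im=grab('wrist','w17.png')[1]
step(ch(-140,62,28)); print(o['contact_force'])
c=np.zeros((570,640,3),np.uint8);c[:250]=im[:250];c[250:,:400]=cv2.resize(t[90:170,360:460],None,fx=4,fy=4,interpolation=2); cv2.imwrite('pics/c17.png',c)
```

```text
step [ 0.7  1.3 86.4] yaw 145.64
[-0.05357793  0.3061968   0.5909485 ]
```

View pics/c17.png

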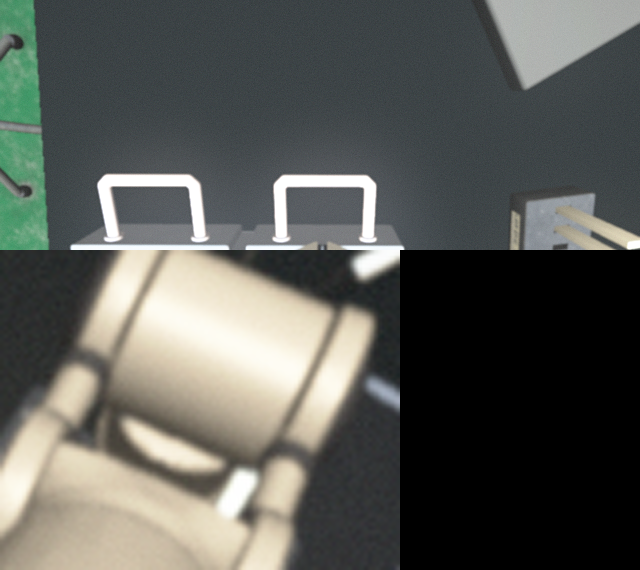

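Run:
```python
from h import *
o=sensors.get_obs()
f=lambda n,u,v,z:print(n,((ray('wrist',u,v,z,o)-ORG)@CX).round(1),((ray('wrist',u,v,z,o)-ORG)@CY).round(1))
f('Lbar',325,181,40);f('Lpost base',282,239,40);f('Lpost base',367,239,40);f('Rbar',150,181,40)
p=o['tool_pos']-ORG;print(p@CX,p@CY)
```

```text
Lbar -164.0 62.1
Lpost base -119.7 30.1
Lpost base -119.6 93.3
Rbar -164.3 -61.2
-139.26757302111173 60.75379159956502
```

{"op": "arm_command", "data": {"increments": [1, 0.5, 1.3, 20, 0, 1, 0.5, 1.3, 40, 0, 1, 0.5, 1.3, 55, 0, 1, 0.5, 1.3, 60, 0, 1, 0.5, 1.3, 60, 0]}}

```text
time: 51.68
tool_pos: [593.2, -219.2, 54.3]
tcp_rot: [3.142, -0.0, 2.543]
contact_force: [0.1, -0.4, 0.3]
grip_width: 0.8
```

{"op": "arm_command", "data": {"increments": [1, 0, 0, 12, 0, 1, 0, 0, 24, 0, 1, 0, 0, 24, 0, 1, 0, 0, 24, 0]}}

```text
time: 52.18
tool_pos: [593.4, -219.0, 30.1]
tcp_rot: [3.142, -0.0, 2.543]
contact_force: [0.7, 0.4, 0.1]
grip_width: 0.6
```

{"op": "arm_command", "data": {"increments": [1, 6, 0, 0, 0, 1, 12, 0, 0, 0, 1, 18, 0, 0, 0, 1, 25, 0, 0, 0, 1, 33, 0, 0, 0, 1, 41, 0, 0, 0, 1, 49, 0, 0, 0, 1, 57, 0, 0, 0, 1, 65, 0, 0, 0, 1, 73, 0, 0, 0, 1, 81, 0, 0, 0, 1, 89, 0, 0, 0, 1, 97, 0, 0, 0, 1, 105, 0, 0, 0, 1, 113, 0, 0, 0, 1, 120, 0, 0, 0, 1, 126, 0, 0, 0, 1, 130, 0, 0, 0, 1, 130, 0, 0, 0]}}

```text
time: 54.55
tool_pos: [485.4, -145.6, 30.1]
tcp_rot: [-3.141, -0.001, 2.543]
contact_force: [0.6, 0.7, 0.1]
grip_width: 0.5
```

{"op": "arm_command", "data": {"increments": [1, -4, 0, 0, 0, 1, -5, 0, -30, 0, 1, -5, 0, -80, 0, 1, -5, 0, -130, 0, 1, -5, 0, -180, 0, 1, -5, 0, -180, 0]}}

```text
time: 55.3
tool_pos: [492.1, -149.7, 214.2]
tcp_rot: [3.14, 0.009, 2.543]
contact_force: [-0.6, -0.6, -0.3]
grip_width: 0.7
```

Run:
```python
from h import *
o,t=grab('top','t18.png');toppos('pics/t18.png')
print(o['tool_pos'],o['contact_force'])
# C at (458.3,6): look pose yaw 160 -> wants C in front
y=np.radians(160.2);tx=np.array([np.cos(y),np.sin(y),0]);step(np.array([458.3,6.3,200])-110*tx)
```

```text
[462.1  15. ] [9.8 8.2]
[521.4 -42.9] [ 8.5 20.1]
[ 492.14000708 -149.73531635  214.23576234] [-0.57579844 -0.57761986 -0.31017392]
step [  8.  137.6  11.7] yaw 145.72
```

Run:
```python
from h import *
step([421,-97,200])
```

```text
step [87.1  3.7 11.4] yaw 145.72
```

{"op": "arm_command", "data": {"increments": [0.5, 20, 1, 10, 10, 0.5, 40, 2, 11, 20, 0.5, 60, 3, 11, 30, 0.5, 80, 3, 11, 40, 0.5, 87, 4, 11, 50, 0.5, 87, 4, 11, 60, 0.5, 87, 4, 11, 70, 0.5, 87, 4, 11, 75.5, 0.5, 87, 4, 11, 75.5, 0.5, 87, 4, 11, 75.5]}}

```text
time: 56.6
tool_pos: [420.0, -96.2, 198.4]
tcp_rot: [-3.14, -0.0, 1.227]
contact_force: [-0.5, -0.0, -0.1]
grip_width: 45.6
```

Run:
```python
from h import *
o,im=grab('wrist','w19.png');print(o['tool_pos'],np.degrees(o['tcp_rot']))
for r,b in tops(im,(0,250,90,560)):
    q=[ray('wrist',*x,37,o)[:2] for x in b];e=[q[1]-q[0],q[2]-q[1]]; l=max(e,key=np.linalg.norm)
    p=ray('wrist',*r[0],37,o);print(r[0],p.round(1),np.degrees(np.arctan2(l[1],l[0]))%180,[np.linalg.norm(x).round(1) for x in e])
    step([p[0],p[1],100]);step([p[0],p[1],27.5])
```

```text
[419.98998966 -96.22137728 198.40569718] [-1.79899889e+02 -9.08307326e-03  7.03266394e+01]
(408.35003662109375, 208.95001220703125) [ 490.9 -149.9   37. ] 55.63603121974969 [np.float64(74.1), np.float64(49.4)]
step [-26.7  84.9  98.5] yaw 70.31
step [-26.7  85.  171. ] yaw 70.31
(293.38232421875, 209.5294189453125) [ 383.1 -112.1   37. ] 39.11706360213798 [np.float64(87.5), np.float64(22.7)]
step [-27.4 -29.3  98.6] yaw 70.31
step [-27.5 -29.2 171.1] yaw 70.31
(480.0713806152344, 193.72872924804688) [ 561.2 -158.3   37. ] 2.373577436292743 [np.float64(132.9), np.float64(71.0)]
step [-10.9 153.9  98.4] yaw 70.31
step [-10.9 154.  170.9] yaw 70.31
(306.81927490234375, 82.9555892944336) [437.2  -5.2  37. ] 72.02642677186114 [np.float64(59.1), np.float64(90.5)]
step [ 91.4 -14.4  98.6] yaw 70.31
step [ 91.4 -14.3 171.1] yaw 70.31
```

Run:
```python
from h import *
o=sensors.get_obs();im=cv2.imread('pics/w19.png')
print('expected px',proj('wrist',[458.3,6.3,37],o))
for T in (245,252):
  for r,b in tops(im,(0,160,90,560),thr=T):
    q=[ray('wrist',*x,37,o)[:2] for x in b];e=[q[1]-q[0],q[2]-q[1]]; l=max(e,key=np.linalg.norm)
    p=ray('wrist',*r[0],37,o);print(T,r[0],p.round(1),np.degrees(np.arctan2(l[1],l[0]))%180,[np.linalg.norm(x).round(1) for x in e])
cv2.imwrite('pics/c19.png',im[:250,100:540])
```

```text
expected px (np.float64(324.61795594604666), np.float64(61.21216786789125))
245 (325.5, 60.5) [459.2   6.6  37. ] 71.21892358689999 [np.float64(24.7), np.float64(49.3)]
252 (325.5, 60.5) [459.2   6.6  37. ] 71.16785321283275 [np.float64(23.0), np.float64(47.7)]
```

View pics/c19.png

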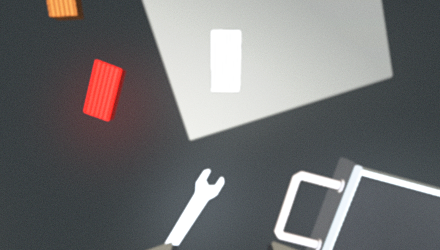

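Run:
```python
from h import *
step([458.8,6.5,27.3])
```

```text
step [109.7   2.1 171.3] yaw 70.31
```

{"op": "arm_command", "data": {"increments": [0.5, 50, 1, 20, -0.7, 0.5, 100, 2, 50, -0.7, 0.5, 109.7, 2, 95, -0.7, 0.5, 109.7, 2, 120, -0.7, 0.5, 109.7, 2, 120, -0.7, 0.5, 109.7, 2, 150, -0.7, 0.5, 109.7, 2, 165, -0.7, 0.5, 109.7, 2, 170, -0.7, 0.5, 109.7, 2, 170, -0.7, 0.5, 109.7, 2, 170, -0.7]}}

```text
time: 57.9
tool_pos: [460.1, 6.1, 30.1]
tcp_rot: [3.14, -0.0, 1.238]
contact_force: [0.5, -0.3, 0.7]
grip_width: 45.9
```

{"op": "arm_command", "data": {"increments": [0.5, 0, 0, 2, 0, 0.5, 0, 0, 2.5, 0, 1, 0, 0, 2.5, 0, 1, 0, 0, 2.5, 0, 1, 0, 0, 2.5, 0, 1, 0, 0, 2.5, 0, 1, 0, 0, -30, 0, 1, 0, 0, -80, 0, 1, 0, 0, -130, 0, 1, 0, 0, -140, 0, 1, 0, 0, -140, 0]}}

```text
time: 59.28
tool_pos: [459.2, 6.3, 169.0]
tcp_rot: [3.141, -0.0, 1.238]
contact_force: [-0.9, 0.1, -1.6]
grip_width: 24.6
```

Run:
```python
from h import *
o=sensors.get_obs();print(o['tool_pos'],np.degrees(o['tcp_rot']),o['grip_width'],o['contact_force'])
t=grab('top','t20.png')[1]
print(ch(-175,62,100));step(ch(-175,62,170))
```

```text
[459.18358482   6.26831938 169.03301002] [ 1.79982378e+02 -7.21985631e-03  7.09200321e+01] 24.62980829162045 [-0.94156194  0.09798085 -1.57757594]
[ 563.11006893 -200.05641327  100.        ]
step [-160.9  166.3   -2.2] yaw 70.91
```

{"op": "arm_command", "data": {"increments": [1, -25, 26, 0, -9, 1, -55, 57, 0, -18, 1, -85, 88, 0, -27, 1, -112, 116, 0, -36, 1, -135, 140, 0, -45, 1, -152, 157, 0, -54, 1, -161, 166, 0, -63, 1, -161, 166, 0, -72, 1, -161, 166, 0, -74.9, 1, -161, 166, 40, -74.9, 1, -161, 166, 80, -74.9, 1, -161, 166, 80, -74.9, 1, -161, 166, 80, -74.9]}}

```text
time: 60.95
tool_pos: [563.9, -200.3, 89.3]
tcp_rot: [3.142, -0.0, 2.545]
contact_force: [0.2, -0.0, -1.6]
grip_width: 24.6
```

Run:
```python
from h import *
o,im=grab('wrist','w21.png');print(o['tool_pos'],np.degrees(o['tcp_rot']),o['grip_width'],o['contact_force'])
step(ch(-175,62,20))
g=cv2.cvtColor(im,6)
# expected drawer features
for n,P in(('bar',ch(-285,62,40)),('wallL',ch(-220,110,46)),('wallR',ch(-220,14,46)),('front',ch(-231,62,54))): print(n,np.round(proj('wrist',P,o),1))
m=(g>170).astype(np.uint8)
for v in range(0,170,20): 
    u=np.flatnonzero(np.diff(m[v].astype(int)));print(v,u[(u>150)&(u<520)])
```

```text
[ 563.86857638 -200.29765437   89.29886795] [ 1.79997538e+02 -1.62892781e-02  1.45820863e+02] 24.571543185386663 [ 0.22342017 -0.00779753 -1.63968767]
step [ 1.4 -0.3 70.2] yaw 145.82
bar [323.1  41.6]
wallL [403.3 159.3]
wallR [242.7 159.3]
front [323.1 142.6]
0 []
20 []
40 [263 383]
60 [260 273 373 387]
80 [261 274 372 386]
100 [262 275 371 384]
120 [258 279 367 387]
140 [234 412]
160 [235 244 252 253 391 393 402 410]
```

{"op": "arm_command", "data": {"increments": [1, 1, 0, 30, 0, 1, 1, 0, 55, 0, 1, 1, 0, 66, 0, 1, 1, 0, 69, 0, 1, 1, 0, 69, 0, 0.65, 1, 0, 69, 0, 0.65, 1, 0, 69, 0, 0.65, 1, 0, 69, 0, 0.65, 1, 0, 40, 0, 0.65, 1, 0, -10, 0, 0.65, 1, 0, -60, 0, 0.65, -60, 0, -110, 0, 0.65, -100, 0, -130, 0, 0.65, -100, 0, -130, 0, 0.65, -100, 0, -130, 0]}}

```text
time: 62.88
tool_pos: [645.4, -255.7, 217.7]
tcp_rot: [-3.141, -0.003, 2.545]
contact_force: [-0.2, -0.3, -0.0]
grip_width: 32.5
```

Run:
```python
from h import *
o,im=grab('wrist','w22.png');print(o['time'],o['tool_pos'],o['grip_width'],o['contact_force'])
f=lambda u,v,z:np.round([(ray('wrist',u,v,z,o)-ORG)@CX,(ray('wrist',u,v,z,o)-ORG)@CY],1)
for r,b in tops(im,(0,260,200,450),thr=225,amin=150):
    print(np.round(r[0]),f(*r[0],28),[f(*x,28).tolist() for x in b])
step(ch(-335,62,120));step(ch(-335,62,29))
```

```text
62.875 [ 645.36099938 -255.74362388  217.66364378] 32.462700734493666 [-0.1972243  -0.34840093 -0.03763967]
[222. 106.] [-148.1  -38. ] [[-167.6, -60.0], [-177.7, -38.4], [-127.9, -15.2], [-116.9, -37.5]]
step [ 2.584e+02 -1.000e-01  9.860e+01] yaw 145.83
step [258.   -0.  189.6] yaw 145.83
```

Run:
```python
from h import *
o=sensors.get_obs();im=cv2.imread('pics/w22.png');g=im.min(2)
u,v=proj('wrist',ch(-176,62,28),o);print(u,v)
u,v=int(u),int(v)
print(g[max(v-50,0):v+50:6,u-60:u+60:6])
```

```text
322.76383278910794 77.03862725475669
[[ 80 255 152  71  72  75  74  72  77  74  80  73  72  81  71  75  76  76
   77 167]
 [ 62 255 154  76  69  74  72  73  75  74  76  77  82  73  76  77  74  74
   72 190]
 [ 62 255 165  73  76  72  78  76  76  72  70  80  81  77  78  69  72  74
   75 211]
 [ 55 255 168  72  76  74  77  71  72  73  74  75  82  77  78  76  79  78
   91 227]
 [ 49 255 155  73  75  80  76  78 255 255 254 253 255  79  77  79  78  79
  115 248]
 [ 44 255 168  79  74  76  80  78 255 255 254 254 255  80  77  78  80  77
  120 255]
 [ 58 255 157  80  81  80  79  81 254 255 254 254 254  81  84  83  80  79
  121 255]
 [ 54 255 173  78  77  78  82  82 255 255 253 255 255  82  86  81  83  82
  146 255]
 [ 63 255 184  80  78  79  81  84 255 254 254 254 255  80  90  85  83  87
  178 255]
 [ 58 255 156  76  75  79  85  79 254 254 254 254 255  83  83  84  80  78
  189 255]
 [ 65 255 144  79  72  79  77  84 255 252 252 254 255  80  83  84  85  85
  169 255]
 [ 56 255 139  79  78  81  82  85 255 253 252 254 255  81  89  90  84  83
  173 255]
 [ 62 255 143  81  82  82  81  83 254 253 254 254 255  85  84  91  87  88
  179 255]
 [ 68 255 148  78  80  76  81  85  92  94  94 106  94  87  86  85  88  88
  182 255]
 [ 70 255 132  79  83  83  80  82  86  88  87  88  87  86  94  85  85  87
  164 255]
 [ 68 255 125  80  80  82  81  81  82  83  81  87  84  88  86  84  86  88
  152 255]
 [ 65 255 118  76  83  82  78  81  82  82  89  86  82  84  88  87  85  91
  153 255]]
```

{"op": "arm_command", "data": {"increments": [1, 45, 0, 0, 0, 1, 100, 0, 0, 0, 1, 155, 0, 10, 0, 1, 205, 0, 40, 0, 1, 250, 0, 80, 0, 1, 258, 0, 99, 0, 1, 258, 0, 99, 0, 1, 258, 0, 140, 0, 1, 258, 0, 180, 0, 1, 258, 0, 190, 0, 1, 258, 0, 190, 0, 1, 258, 0, 190, 0]}}

```text
time: 64.42
tool_pos: [434.0, -111.9, 30.5]
tcp_rot: [3.141, 0.003, 2.545]
contact_force: [-0.5, 0.1, 1.1]
grip_width: 0.6
```

{"op": "arm_command", "data": {"increments": [1, -15, 0, 0, 0, 1, -28, 0, 0, 0, 1, -38, 0, 0, 0, 1, -48, 0, 0, 0, 1, -58, 0, 0, 0, 1, -68, 0, 0, 0, 1, -78, 0, 0, 0, 1, -88, 0, 0, 0, 1, -98, 0, 0, 0, 1, -108, 0, 0, 0, 1, -118, 0, 0, 0, 1, -128, 0, 0, 0, 1, -135, 0, 0, 0, 1, -140, 0, 0, 0, 1, -144, 0, 0, 0, 1, -147, 0, 0, 0, 1, -147, 0, 0, 0]}}

```text
time: 66.55
tool_pos: [554.9, -194.1, 29.3]
tcp_rot: [3.141, 0.001, 2.545]
contact_force: [-0.2, -0.1, -0.5]
grip_width: 0.6
```

Run:
```python
from h import *
o=sensors.get_obs();p=o['tool_pos']-ORG
print(o['tool_pos'],p@CX,p@CY,o['contact_force']@CX)
```

```text
[ 554.89128336 -194.10021987   29.2999194 ] -185.145475195712 62.30660909975578 -0.08198257824582979
```

{"op": "arm_command", "data": {"increments": [1, -2, 0, 0, 0, 1, -4, 0, 0, 0, 1, -6, 0, 0, 0, 1, -8, 0, 0, 0, 1, -9, 0, 0, 0, 1, -10, 0, 0, 0, 1, -10, 0, 0, 0]}}

```text
time: 67.42
tool_pos: [560.1, -197.7, 29.1]
tcp_rot: [-3.141, -0.007, 2.545]
contact_force: [-10.5, 6.9, 9.4]
grip_width: 0.7
```

Run:
```python
from h import *
o=sensors.get_obs();p=o['tool_pos']-ORG
print(o['tool_pos'],p@CX,p@CY,o['contact_force']@CX)
```

```text
[ 560.05400668 -197.66509361   29.05381605] -178.8717307486719 62.260052247979594 -12.579385204886874
```

{"op": "arm_command", "data": {"increments": [1, 10, 0, 0, 0, 1, 35, 0, 0, 0, 1, 35, 0, -50, 0, 1, 35, 0, -110, 0, 1, 10, -30, -160, 0, 1, -35, -62, -170, 0, 1, -35, -62, -170, 0, 1, -35, -62, -170, 0]}}

```text
time: 68.42
tool_pos: [556.4, -270.2, 198.4]
tcp_rot: [3.141, -0.001, 2.545]
contact_force: [-0.5, 0.4, -0.7]
grip_width: 0.4
```

Run:
```python
from h import *
o,im=grab('wrist','w23.png');t=grab('top','t23.png')[1];s=grab('scene','s23.png')[1];print(o['tool_pos'],o['contact_force'])
f=lambda u,v,z:np.round([(ray('wrist',u,v,z,o)-ORG)@CX,(ray('wrist',u,v,z,o)-ORG)@CY],1)
g=im.min(2)
for y in(62,-62):
    u,v=proj('wrist',ch(-164,y,40),o); col=g[:,int(u)]; r=np.flatnonzero(col[int(v)-25:int(v)+25]>180)+int(v)-25; print(y,(round(u),round(v)),r, f(u,r[r<v+8].mean(),40))
# gauge on pad in top view: diff vs start
for n in('top0','t23'):
    a=cv2.imread(f'pics/{n}.png');m=(a.min(2)>170).astype(np.uint8)[225:275,150:215]
    ys,xs=np.nonzero(m);print(n,xs.mean()+150,ys.mean()+225,len(xs))
# specimen block: compare top0 vs t23
d=cv2.absdiff(cv2.imread('pics/top0.png'),t)[105:155,315:355];print('block diff',d.mean(),d.max())
```

```text
[ 556.44705871 -270.24394378  198.35172228] [-0.51506612  0.36437219 -0.65122651]
62 (388, 162) [157 158 159 160 161 162 163 164 165] [-164.5   62. ]
-62 (257, 162) [156 157 158 159 160 161 162 163 164] [-165.5  -61.9]
top0 175.51712328767124 249.63698630136986 292
t23 181.4055944055944 248.98951048951048 286
block diff 8.669166666666667 26
```

Run:
```python
from h import *
for n in('top0','t23'):
    a=cv2.imread(f'pics/{n}.png');m=(a.min(2)>170).astype(np.uint8)[225:275,150:215]
    k,l,st,c=cv2.connectedComponentsWithStats(m);print(n,[(st[i].tolist(),(c[i]+[150,225]).round(1).tolist()) for i in range(1,k) if st[i][4]>8])
step([485,289,260])
```

```text
top0 [([29, 11, 12, 13, 91], [184.2, 241.8]), ([15, 17, 14, 24, 201], [171.6, 253.2])]
t23 [([32, 12, 12, 11, 86], [187.4, 241.6]), ([62, 14, 3, 11, 20], [213.4, 244.3]), ([19, 17, 13, 23, 180], [175.0, 253.0])]
step [372.6 422.1 -60.8] yaw 145.88
```

Run:
```python
from h import *
print(ticket.close_job(), sensors.get_obs()['time'])
```

```text
the job is handed in; nothing more can be done
the job is handed in; nothing more can be done
```

The job is handed in after about 69 s of robot time. Three inserts were on the plate: 12, 18 and 24 mm, with no 7 mm insert. I gauged them in that order and put the gauge back upright on its pad. The 18 and 24 mm inserts went into the right-hand drawer, the 12 mm insert into the left-hand one, and I pushed both drawers shut.

**Last checks**
- **Drawers:** both handle bars lie within 1 mm of each other and where they were when shut. Each drawer pushed back with 12–19 N at its stop.
- **Inserts:** camera images taken before shutting show all three lying flat on their drawer floors.
- **Gauge:** in the top view it looks as it did at the start, but about 9 mm over. That matches placing it 8 mm nearer the pad's centre.
- **Test bars:** the top view shows nothing moved.

**What did not go as planned**
- **12 mm gauging:** a shift I gave twice sent the open gripper 25 mm too low round the gauge. The image afterwards showed the gauge still upright across the insert, with no measured force. I raised the hand and let the gauge stand another second.
- **18 mm insert:** it was knocked about 32 mm after it had been gauged. I found it again and moved it clear of the bin before regripping it.
- **Thickness readings:** the camera gave thicknesses 1–2 mm low on every insert (11, 16 and 23 mm), but their order was clear.

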